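# Drive the spring pins of a batch of clevis joints

## Robot

A 6-joint arm with a two-finger parallel gripper is mounted at the origin on the work surface. World frame = base frame: x ahead of the robot, y to its left, z up, the work surface at z = 0. Lengths are in m, angles in rad, forces in N, time in s.
With the tool pointing down it reaches from about 0.25 to 0.775 m from the base axis. Payload 4 kg.
Tool frame: the origin (TCP) lies midway between the tips of the shut fingers; the grasp point (between the pads) lies 19 mm behind it; z points along the fingers, x is the direction in which the jaws open and shut, and the axes are right-handed (so a half turn about z gives the same grasp; the last joint's range is limited). The gripper opens to 94 mm and grips with 3 to 60 N. Pads are 16 mm wide; open, the fingers measure 119 mm over their backs; the gripper's body (75 mm by 177 mm) begins 78 mm behind the grasp point.
Start: joints at [-1.313, 0.087, 1.371, -0, 1.684, -0.103], TCP at [0.194, -0.515, 0.206] pointing down, gripper open.
Joint ranges: [-3.1, 3.1], [-0.76, 2.03], [0.27, 2.55], [-1.08, 4.22], [0.17, 2.65], [-2.57, 2.57]. Speed limits (rad/s): [2.79, 2.79, 3.14, 3.14, 3.14, 3.14].

## Interface

Orientations are given as [roll, pitch, yaw] about the fixed x, y, z axes, in that order (R = Rz(yaw) Ry(pitch) Rx(roll)).
In Python, from bench import robot gives the robot as it stands.
- The arm moves only by the shell command python3 -m handwheel 'ROWS'. ROWS is a JSON object of lists of equal length, an entry for each row: "delta_pos": the shift along the tool's x, y, z in mm, a list of three; "rotation": the turn, a rotation vector about the tool's x, y, z in rad, a list of three; "claw": the closure, from -1 (fully open) to 1 (shut). In form: {"delta_pos": [[tx, ty, tz], ...], "rotation": [[wx, wy, wz], ...], "claw": [claw, ...]}. A call has exactly 8 rows; each row shifts and turns the commanded pose from where the row before left it, along the tool's axes as they then stand; what a row does not reach is not made up. A row lasts 1/8 s, in which the tool goes at most 62.5 mm and 10.7 degrees, less where a joint would pass 70% of its speed; a pose out of reach is approached as far as the arm can. A call with a gripper value outside its range is refused whole. The fingers move at their own pace and stop on an object; the grip force is fixed at half the most. Time passes only in rows, so rows that do not move let the fingers close, or fill a call up. It gives the time, the measured TCP pose, the force and the opening at its end, in the units of the state.
- robot.get_obs(): the state, without advancing time (a new reading comes with each control period).
- robot.snapshot(name): name is "side" or "top"; returns a dict with "color" (480x640x3 uint8, red, green, blue), "intrinsics" (3x3 intrinsics, pixels), "k1" (the pictures are not rectified: a ray, as slopes to the right and down, at radius r is drawn at 1 + k1 r^2 times it, then the intrinsics apply), "eye" and "rotation" of the camera in the world. Camera axes: x right, y down, z forward; pixel columns grow to the right and rows downward; lengths in m; the calibration is good to about 2 mm. A picture is of the moment at which its call begins. There is no depth.
- robot.close_job(): hands the job in, once; it reports no verdict.
The state is a dict: "time": time; "joint_positions": joint angles; "qvel": joint speeds; "joint_torque": joint torques, N m; "tool_pos": TCP position; "ee_rot": TCP orientation; "wrist_force": force on the tool from outside, world axes, zero at the start; "wrist_torque": the same for the moment, N m; "width": finger opening in m.
Only numpy, scipy, OpenCV 4.12 (cv2) and the standard library are available. Lean on these libraries where they do the work, as an engineer would, in place of code of your own. Each camera call takes 0.05 s, during which the arm holds its last target.

## Task

Pin up the clevis joints lying on the rubber mat: first seat every one of them flat in a pocket of the pinning jig, pin standing up, and when all are in, drive every pin down flush with the fork using the mallet (never push a pin with the gripper). Then put the mallet back in its cradle the way it lay and lay the finished joints flat in the green tray, one to a compartment and lined up with the tray's sides. Do not disturb the other things on the bench.

Things in the scene. Friction and masses are not known exactly. Their poses are not given: they have to be found in the camera images.
- clevis1: A clevis: blue fork block 44 (its x) x 36 (y) x 30 mm high, a 12 mm dia. rod stub 23 mm out of its +x end at mid-height (so x -22 to +45 mm), pin through its top. 0.2 to 0.33 kg. At the start on the black mat (fixed, 220 x 215 x 3 mm). Origin: on the underside, below the pin, middle of the fork; z up when the pin stands up. None if absent.
- pin1 (a joint): How far the spring pin of clevis1 is driven, m: 0 = top 16 mm proud of the fork (46 mm above its underside), 0.016 = flush. Slotted spring-steel pin, 9 mm dia., upright in the middle of the fork, gripping its bore by its own spring: takes about 8 N to move, stays where left. Starts 13 to 16 mm proud.
- clevis2: A clevis: blue fork block 44 (its x) x 36 (y) x 30 mm high, a 12 mm dia. rod stub 23 mm out of its +x end at mid-height (so x -22 to +45 mm), pin through its top. 0.2 to 0.33 kg. At the start on the black mat (fixed, 220 x 215 x 3 mm). Origin: on the underside, below the pin, middle of the fork; z up when the pin stands up. None if absent.
- pin2 (a joint): How far the spring pin of clevis2 is driven, m: 0 = top 16 mm proud of the fork (46 mm above its underside), 0.016 = flush. Slotted spring-steel pin, 9 mm dia., upright in the middle of the fork, gripping its bore by its own spring: takes about 8 N to move, stays where left. Starts 13 to 16 mm proud.
- clevis3: A clevis: blue fork block 44 (its x) x 36 (y) x 30 mm high, a 12 mm dia. rod stub 23 mm out of its +x end at mid-height (so x -22 to +45 mm), pin through its top. 0.2 to 0.33 kg. At the start on the black mat (fixed, 220 x 215 x 3 mm). Origin: on the underside, below the pin, middle of the fork; z up when the pin stands up. None if absent.
- pin3 (a joint): How far the spring pin of clevis3 is driven, m: 0 = top 16 mm proud of the fork (46 mm above its underside), 0.016 = flush. Slotted spring-steel pin, 9 mm dia., upright in the middle of the fork, gripping its bore by its own spring: takes about 8 N to move, stays where left. Starts 13 to 16 mm proud.
- clevis4: A clevis: blue fork block 44 (its x) x 36 (y) x 30 mm high, a 12 mm dia. rod stub 23 mm out of its +x end at mid-height (so x -22 to +45 mm), pin through its top. 0.2 to 0.33 kg. At the start on the black mat (fixed, 220 x 215 x 3 mm). Origin: on the underside, below the pin, middle of the fork; z up when the pin stands up. None if absent.
- pin4 (a joint): How far the spring pin of clevis4 is driven, m: 0 = top 16 mm proud of the fork (46 mm above its underside), 0.016 = flush. Slotted spring-steel pin, 9 mm dia., upright in the middle of the fork, gripping its bore by its own spring: takes about 8 N to move, stays where left. Starts 13 to 16 mm proud.
- pocket1 (a point): Centre of the steel floor of jig pocket 1, 12 mm above the bench. Jig: fixed plywood base 100 (x) x 316 (y) x 12 mm, 4 pockets in a row along y, 78 mm apart. Pocket 50 (x) x 42 (y) mm, framed by dark wooden rails 8 mm high: 3 mm play all round a fork, either way round (the rod stub passes above the rails). Axes: the jig's, z up.
- pocket2 (a point): Centre of the steel floor of jig pocket 2, 12 mm above the bench. Jig: fixed plywood base 100 (x) x 316 (y) x 12 mm, 4 pockets in a row along y, 78 mm apart. Pocket 50 (x) x 42 (y) mm, framed by dark wooden rails 8 mm high: 3 mm play all round a fork, either way round (the rod stub passes above the rails). Axes: the jig's, z up.
- pocket3 (a point): Centre of the steel floor of jig pocket 3, 12 mm above the bench. Jig: fixed plywood base 100 (x) x 316 (y) x 12 mm, 4 pockets in a row along y, 78 mm apart. Pocket 50 (x) x 42 (y) mm, framed by dark wooden rails 8 mm high: 3 mm play all round a fork, either way round (the rod stub passes above the rails). Axes: the jig's, z up.
- pocket4 (a point): Centre of the steel floor of jig pocket 4, 12 mm above the bench. Jig: fixed plywood base 100 (x) x 316 (y) x 12 mm, 4 pockets in a row along y, 78 mm apart. Pocket 50 (x) x 42 (y) mm, framed by dark wooden rails 8 mm high: 3 mm play all round a fork, either way round (the rod stub passes above the rails). Axes: the jig's, z up.
- cell1 (a point): Centre of the floor of tray compartment 1, 4 mm above the bench. Tray: green, fixed, 212 (x) x 144 (y) x 12 mm high, walls and floor 4 mm thick (walls 8 mm above the floor), one dividing wall each way: 2 x 2 compartments of 100 (x) x 66 (y) mm inside, room for one clevis each, lying along x. Axes: the tray's, z up.
- cell2 (a point): Centre of the floor of tray compartment 2, 4 mm above the bench. Tray: green, fixed, 212 (x) x 144 (y) x 12 mm high, walls and floor 4 mm thick (walls 8 mm above the floor), one dividing wall each way: 2 x 2 compartments of 100 (x) x 66 (y) mm inside, room for one clevis each, lying along x. Axes: the tray's, z up.
- cell3 (a point): Centre of the floor of tray compartment 3, 4 mm above the bench. Tray: green, fixed, 212 (x) x 144 (y) x 12 mm high, walls and floor 4 mm thick (walls 8 mm above the floor), one dividing wall each way: 2 x 2 compartments of 100 (x) x 66 (y) mm inside, room for one clevis each, lying along x. Axes: the tray's, z up.
- cell4 (a point): Centre of the floor of tray compartment 4, 4 mm above the bench. Tray: green, fixed, 212 (x) x 144 (y) x 12 mm high, walls and floor 4 mm thick (walls 8 mm above the floor), one dividing wall each way: 2 x 2 compartments of 100 (x) x 66 (y) mm inside, room for one clevis each, lying along x. Axes: the tray's, z up.
- mallet: Mallet, about 0.4 kg. Head: upright cylinder, 40 mm dia., 72 tall; orange faces, flat 24 mm in the middle, then bevelled 2.5 mm to the rim. Handle: wood bar 20 wide (y) x 26 high (z) mm, level, from the head to -x, axis 36 mm above the lower face, tail 176 mm from the head's axis. Grip it 42 mm behind the head's axis (mass centre 15 mm behind). Origin: centre of the lower (striking) face; z up.
- mallet_seat (a point): Where the mallet's origin rests on its cradle, axes as the mallet's then. Cradle: wood, fixed; plate x -185 to +30 mm, 64 wide, 6 mm thick (seat 6 mm above the bench). The handle's tail lies in a notched post at x = -145 mm (26 long in x, 50 wide): notch 28 mm wide, floor 29 mm and cheek tops 45 mm above the bench.
- glue: Bystander: white glue bottle, 52 mm dia., 150 mm tall. Origin: centre of the underside.
- screw_tin: Bystander: red tin of screws, 72 mm dia., 80 mm tall. Origin: centre of the underside.
- fuse_box: Bystander: yellow box, 70 x 120 x 45 mm. Origin: centre of the underside.
Mind the look-alikes: they are no part of the job. Leave any red look-alike of the clevis3 alone.

How it is judged:
On the way, in this order (a step that is already met when the one before it is completed fails the run):
1. every clevis joint lies seated in a jig pocket, its pin still standing proud (((horizontal distance between clevis1 and pocket1 below 0.006 m and z of clevis1 in the frame of pocket1 below 0.004 m) or (horizontal distance between clevis1 and pocket2 below 0.006 m and z of clevis1 in the frame of pocket2 below 0.004 m) or (horizontal distance between clevis1 and pocket3 below 0.006 m and z of clevis1 in the frame of pocket3 below 0.004 m) or (horizontal distance between clevis1 and pocket4 below 0.006 m and z of clevis1 in the frame of pocket4 below 0.004 m)) and angle between each of clevis1, clevis2, clevis3, clevis4's own z axis and vertical below 0.08 rad and ((horizontal distance between clevis2 and pocket1 below 0.006 m and z of clevis2 in the frame of pocket1 below 0.004 m) or (horizontal distance between clevis2 and pocket2 below 0.006 m and z of clevis2 in the frame of pocket2 below 0.004 m) or (horizontal distance between clevis2 and pocket3 below 0.006 m and z of clevis2 in the frame of pocket3 below 0.004 m) or (horizontal distance between clevis2 and pocket4 below 0.006 m and z of clevis2 in the frame of pocket4 below 0.004 m)) and ((horizontal distance between clevis3 and pocket1 below 0.006 m and z of clevis3 in the frame of pocket1 below 0.004 m) or (horizontal distance between clevis3 and pocket2 below 0.006 m and z of clevis3 in the frame of pocket2 below 0.004 m) or (horizontal distance between clevis3 and pocket3 below 0.006 m and z of clevis3 in the frame of pocket3 below 0.004 m) or (horizontal distance between clevis3 and pocket4 below 0.006 m and z of clevis3 in the frame of pocket4 below 0.004 m)) and ((horizontal distance between clevis4 and pocket1 below 0.006 m and z of clevis4 in the frame of pocket1 below 0.004 m) or (horizontal distance between clevis4 and pocket2 below 0.006 m and z of clevis4 in the frame of pocket2 below 0.004 m) or (horizontal distance between clevis4 and pocket3 below 0.006 m and z of clevis4 in the frame of pocket3 below 0.004 m) or (horizontal distance between clevis4 and pocket4 below 0.006 m and z of clevis4 in the frame of pocket4 below 0.004 m)) and value of joint each of pin1, pin2, pin3, pin4 below 0.008 m), for 0.3 s.
2. every pin is driven flush (within 2 mm), all joints still in the jig, the last blow given with the mallet (((horizontal distance between clevis1 and pocket1 below 0.006 m and z of clevis1 in the frame of pocket1 below 0.004 m) or (horizontal distance between clevis1 and pocket2 below 0.006 m and z of clevis1 in the frame of pocket2 below 0.004 m) or (horizontal distance between clevis1 and pocket3 below 0.006 m and z of clevis1 in the frame of pocket3 below 0.004 m) or (horizontal distance between clevis1 and pocket4 below 0.006 m and z of clevis1 in the frame of pocket4 below 0.004 m)) and angle between each of clevis1, clevis2, clevis3, clevis4's own z axis and vertical below 0.08 rad and ((horizontal distance between clevis2 and pocket1 below 0.006 m and z of clevis2 in the frame of pocket1 below 0.004 m) or (horizontal distance between clevis2 and pocket2 below 0.006 m and z of clevis2 in the frame of pocket2 below 0.004 m) or (horizontal distance between clevis2 and pocket3 below 0.006 m and z of clevis2 in the frame of pocket3 below 0.004 m) or (horizontal distance between clevis2 and pocket4 below 0.006 m and z of clevis2 in the frame of pocket4 below 0.004 m)) and ((horizontal distance between clevis3 and pocket1 below 0.006 m and z of clevis3 in the frame of pocket1 below 0.004 m) or (horizontal distance between clevis3 and pocket2 below 0.006 m and z of clevis3 in the frame of pocket2 below 0.004 m) or (horizontal distance between clevis3 and pocket3 below 0.006 m and z of clevis3 in the frame of pocket3 below 0.004 m) or (horizontal distance between clevis3 and pocket4 below 0.006 m and z of clevis3 in the frame of pocket4 below 0.004 m)) and ((horizontal distance between clevis4 and pocket1 below 0.006 m and z of clevis4 in the frame of pocket1 below 0.004 m) or (horizontal distance between clevis4 and pocket2 below 0.006 m and z of clevis4 in the frame of pocket2 below 0.004 m) or (horizontal distance between clevis4 and pocket3 below 0.006 m and z of clevis4 in the frame of pocket3 below 0.004 m) or (horizontal distance between clevis4 and pocket4 below 0.006 m and z of clevis4 in the frame of pocket4 below 0.004 m)) and value of joint each of pin1, pin2, pin3, pin4 above 0.014 m and (contact force between mallet and clevis1 above 0.5 N or contact force between mallet and clevis2 above 0.5 N or contact force between mallet and clevis3 above 0.5 N or contact force between mallet and clevis4 above 0.5 N)).
At the end, for the whole second after the job is handed in: Every joint lies flat, at rest, one to a tray compartment (fork's middle within 36 mm of its centre), within 0.2 rad of the tray's sides, its pin within 2 mm of flush; the mallet lies in its cradle within 15 mm of its seat and 0.1 rad of upright, handle in the notch (((horizontal distance between clevis1 and cell1 below 0.036 m and z of clevis1 in the frame of cell1 below 0.005 m) or (horizontal distance between clevis1 and cell2 below 0.036 m and z of clevis1 in the frame of cell2 below 0.005 m) or (horizontal distance between clevis1 and cell3 below 0.036 m and z of clevis1 in the frame of cell3 below 0.005 m) or (horizontal distance between clevis1 and cell4 below 0.036 m and z of clevis1 in the frame of cell4 below 0.005 m)) and angle between each of clevis1, clevis2, clevis3, clevis4, mallet's own z axis and vertical below 0.1 rad and angle between the x axis of each of clevis1, clevis2, clevis3, clevis4 and the x axis of cell1, either way round below 0.2 rad and linear speed of each of clevis1, clevis2, clevis3, clevis4, mallet below 0.02 m/s and ((horizontal distance between clevis2 and cell1 below 0.036 m and z of clevis2 in the frame of cell1 below 0.005 m) or (horizontal distance between clevis2 and cell2 below 0.036 m and z of clevis2 in the frame of cell2 below 0.005 m) or (horizontal distance between clevis2 and cell3 below 0.036 m and z of clevis2 in the frame of cell3 below 0.005 m) or (horizontal distance between clevis2 and cell4 below 0.036 m and z of clevis2 in the frame of cell4 below 0.005 m)) and ((horizontal distance between clevis3 and cell1 below 0.036 m and z of clevis3 in the frame of cell1 below 0.005 m) or (horizontal distance between clevis3 and cell2 below 0.036 m and z of clevis3 in the frame of cell2 below 0.005 m) or (horizontal distance between clevis3 and cell3 below 0.036 m and z of clevis3 in the frame of cell3 below 0.005 m) or (horizontal distance between clevis3 and cell4 below 0.036 m and z of clevis3 in the frame of cell4 below 0.005 m)) and ((horizontal distance between clevis4 and cell1 below 0.036 m and z of clevis4 in the frame of cell1 below 0.005 m) or (horizontal distance between clevis4 and cell2 below 0.036 m and z of clevis4 in the frame of cell2 below 0.005 m) or (horizontal distance between clevis4 and cell3 below 0.036 m and z of clevis4 in the frame of cell3 below 0.005 m) or (horizontal distance between clevis4 and cell4 below 0.036 m and z of clevis4 in the frame of cell4 below 0.005 m)) and value of joint each of pin1, pin2, pin3, pin4 above 0.014 m and distance between mallet and mallet_seat below 0.015 m and angle between the x axis of mallet and the x axis of mallet_seat, either way round below 0.15 rad); the robot touches nothing.
It fails at once if a pin is pushed with the gripper (over 6 N) (contact force between the fingers and pin1 above 6 N or contact force between the fingers and pin2 above 6 N or contact force between the fingers and pin3 above 6 N or contact force between the fingers and pin4 above 6 N).
It fails at once if a bystander is moved more than 20 mm or tipped (distance of any of glue, screw_tin, fuse_box from where it was at the start of the episode above 0.02 m or angle between any of glue, screw_tin, fuse_box's own z axis and vertical above 0.3 rad).
Of clevis1, clevis2, clevis3, clevis4 only 3 to 4 are there at a start; the rules pass over those that are not, and their reading is None.
At some moment in a run one of clevis1, clevis2, clevis3, clevis4 may be knocked a few centimetres aside while the robot is not near it.
It also fails if it takes over 210 s, if anything falls off the work surface, if the arm or the gripper's body presses on something with over 40 N, if the wrist force passes 120 N, or if a joint passes its speed limit or range.

## Working session

There is one attempt and no reset: what is moved stays moved. The work goes in short steps, Python scripts to look and compute and a shell command to move; the robot and the scene stay as the last step left them, time stands still between calls to the robot, and variables do not carry over. Pictures are saved under pics/ and viewed, and the job is handed in when it is done.

```bash
ls; mkdir -p pics; python3 - <<'E'
from bench import robot
import cv2
o=robot.get_obs(); print(o)
for n in ("side","top"):
    s=robot.snapshot(n); cv2.imwrite(f"pics/{n}0.png",s["color"][:,:,::-1]); print(n,s["intrinsics"],s["k1"],s["eye"],s["rotation"])
E
```

```text
pics
{'time': 0.0, 'joint_positions': array([-1.31308786e+00,  8.79385851e-02,  1.37225565e+00,  2.67547643e-05,
        1.68361997e+00, -1.03095348e-01]), 'qvel': array([ 0.00071477, -0.00141694,  0.00068202,  0.0007078 ,  0.00107213,
        0.00094095]), 'joint_torque': array([ 2.07865305e-03, -3.40182924e+01, -3.02424538e+01,  7.19081168e-02,
        3.29181016e-02, -1.82506283e-04]), 'tool_pos': array([ 0.1940278 , -0.51404008,  0.20431247]), 'ee_rot': array([-3.14133758e+00,  2.20701979e-03, -1.20998925e+00]), 'wrist_force': array([-0.55580763, -0.26190759, -0.30107946]), 'wrist_torque': array([0.01769047, 0.06309375, 0.01961126]), 'width': 0.09418977330935761}
side [[542.75224437   0.         323.19336518]
 [  0.         542.75224437 241.84573663]
 [  0.           0.           1.        ]] -0.15345885205665633 [0.12305336 0.93760134 0.59182424] [-2.07618195  0.01819005 -2.72801191]
top [[581.32208638   0.         321.11045784]
 [  0.         581.32208638 240.57922018]
 [  0.           0.           1.        ]] -0.11759614517132254 [0.37006012 0.04507743 1.43519231] [-3.02470974  0.02283326 -1.58500779]
```

View pics/top0.png

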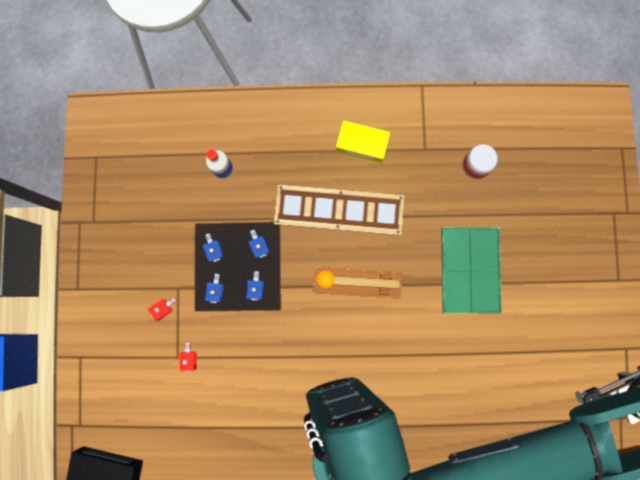

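View pics/side0.png

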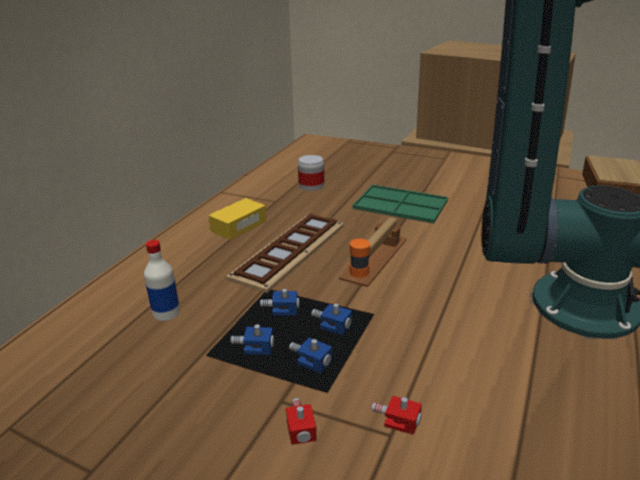

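```bash
cat > h.py <<'E'
import numpy as np, cv2
from scipy.spatial.transform import Rotation as Rn
from bench import robot
def snap(n,name=None):
    s=robot.snapshot(n)
    if name: cv2.imwrite(f"pics/{name}.png",s["color"][:,:,::-1])
    return s
def ray(s,uv):
    K=np.asarray(s["intrinsics"]); d=np.array([s["k1"],0,0,0,0.])
    p=cv2.undistortPoints(np.array(uv,float).reshape(-1,1,2),K,d).reshape(-1,2)
    R=Rn.from_euler("xyz",s["rotation"]).as_matrix()
    return np.c_[p,np.ones(len(p))]@R.T
def plane(s,uv,z):
    r=ray(s,uv); e=np.asarray(s["eye"]); return e+r*((z-e[2])/r[:,2])[:,None]
def proj(s,P):
    R=Rn.from_euler("xyz",s["rotation"]).as_matrix(); K=np.asarray(s["intrinsics"])
    rv,_=cv2.Rodrigues(R.T); t=-R.T@np.asarray(s["eye"])
    return cv2.projectPoints(np.array(P,float).reshape(-1,1,3),rv,t,K,np.array([s["k1"],0,0,0,0.]))[0].reshape(-1,2)
def tri(a,ua,b,ub):
    ra=ray(a,[ua])[0]; rb=ray(b,[ub])[0]; ea=np.asarray(a["eye"]); eb=np.asarray(b["eye"])
    t=np.linalg.lstsq(np.c_[ra,-rb],eb-ea,rcond=None)[0]
    pa=ea+t[0]*ra; pb=eb+t[1]*rb; return (pa+pb)/2,np.linalg.norm(pa-pb)
def hsv(s): return cv2.cvtColor(s["color"],cv2.COLOR_RGB2HSV)
def blobs(m,amin,amax=1e9):
    n,l,st,c=cv2.connectedComponentsWithStats(m.astype(np.uint8)); return [(c[i],st[i],l==i) for i in range(1,n) if amin<st[i][4]<amax]
def state():
    o=robot.get_obs(); print("t %.2f"%o["time"],"tcp",np.round(o["tool_pos"]*1000,1),"rpy",np.round(o["ee_rot"],3),"w %.1f"%(o["width"]*1000),"F",np.round(o["wrist_force"],1),"q6 %.2f"%o["joint_positions"][5]); return o
def go(x,y,z=None,yaw=None):
    """tool-axes deltas (mm) from measured pose, x y z in mm"""
    o=state(); R=Rn.from_euler("xyz",o["ee_rot"]).as_matrix(); p=o["tool_pos"]*1000
    d=np.array([x,y,p[2] if z is None else z])-p
    print("delta tool",np.round(R.T@d,1),"rot z",None if yaw is None else round(-(yaw-o["ee_rot"][2]),3))
    if yaw is not None:
        R2=Rn.from_euler("xyz",[np.pi,0,yaw]).as_matrix(); print("after turn: delta",np.round(R2.T@d,1))
E
python3 - <<'E'
from h import *
t=snap("top"); s=snap("side")
for s_ in ("x",):
    # projection sanity
    print(proj(t,[[0.4,0,0]]),proj(s,[[0.4,0,0]]))
H=hsv(t)
blue=(H[...,0]>100)&(H[...,0]<125)&(H[...,1]>120)&(H[...,2]>60)
for c,st,m in blobs(blue,60,1000):
    cn=max(cv2.findContours(m.astype(np.uint8),0,1)[0],key=cv2.contourArea)
    print("blue",c.round(1),st,cv2.minAreaRect(cn), plane(t,[c],.033)[0].round(4), "V",np.percentile(H[...,2][m],[5,50,95]))
big=cv2.resize(t["color"][215:320,185:290],None,fx=7,fy=5.7,interpolation=cv2.INTER_CUBIC); cv2.imwrite("pics/z1.png",big[:,:,::-1])
big=cv2.resize(t["color"][170:320,265:515],None,fx=3.2,fy=3.2,interpolation=cv2.INTER_CUBIC); cv2.imwrite("pics/z2.png",big[:,:,::-1])
big=cv2.resize(s["color"][280:390,205:385],None,fx=4.4,fy=4.4,interpolation=cv2.INTER_CUBIC); cv2.imwrite("pics/z3.png",big[:,:,::-1])
E
```

```text
[[352.58460494 296.22058775]] [[387.15549796 263.92545322]]
blue [258.5 246.4] [248 236  21  22 252] ((258.37115478515625, 246.33505249023438), (18.37776756286621, 16.4486083984375), 66.03751373291016) [0.5236 0.2276 0.033 ] V [111.75 197.   207.  ]
blue [212.7 250.4] [203 240  20  22 261] ((212.74085998535156, 250.4123992919922), (18.710433959960938, 17.172588348388672), 70.01689147949219) [0.5156 0.3401 0.033 ] V [113. 196. 207.]
blue [254.6 289.3] [246 280  18  20 268] ((254.60586547851562, 289.12347412109375), (16.413053512573242, 19.020734786987305), 4.398705005645752) [0.4194 0.2373 0.033 ] V [119.  197.5 209. ]
blue [214.  291.7] [205 282  19  20 268] ((214.1599884033203, 291.8800048828125), (16.970563888549805, 18.667619705200195), 8.13010311126709) [0.4147 0.3365 0.033 ] V [117. 196. 207.]
```

View pics/z1.png

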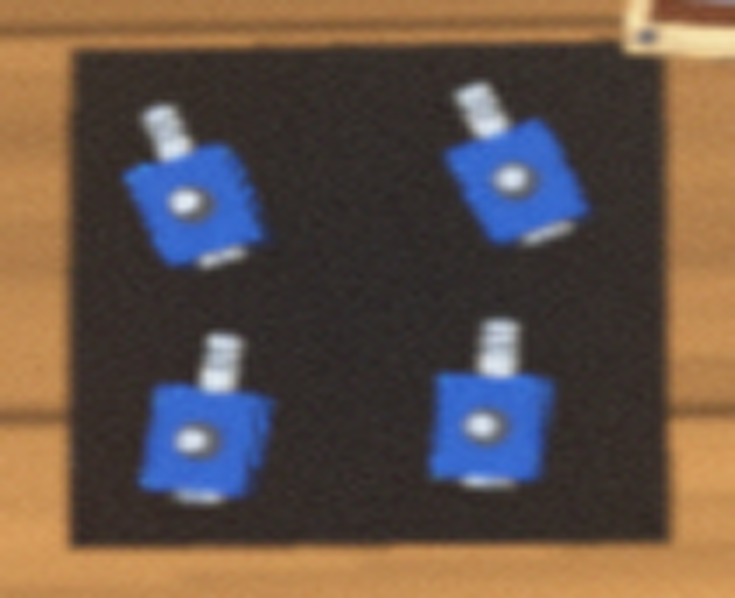

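View pics/z2.png

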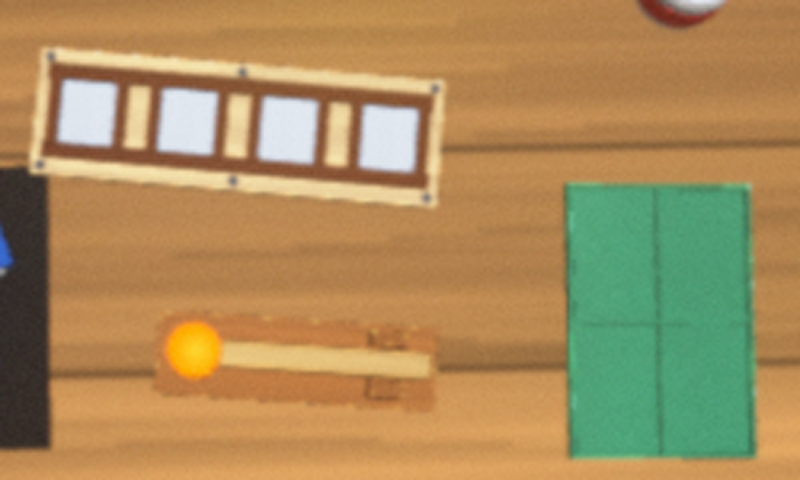

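View pics/z3.png

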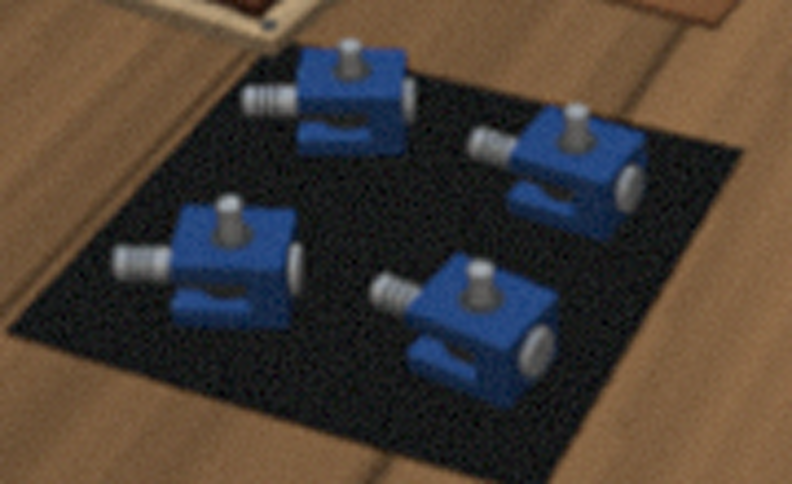

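```bash
cat >> h.py <<'E'
def clevises(t,zb=.003,roi=None):
    """pin top & rod blobs in top view near blue blobs -> origin, yaw"""
    H=hsv(t); out=[]
    blue=(H[...,0]>100)&(H[...,0]<125)&(H[...,1]>120)&(H[...,2]>60)
    wh=(H[...,1]<90)&(H[...,2]>110)
    for c,st,m in blobs(blue,120,600):
        cn=max(cv2.findContours(m.astype(np.uint8),0,1)[0],key=cv2.contourArea)
        f=np.zeros(m.shape,np.uint8); cv2.drawContours(f,[cv2.convexHull(cn)],-1,1,-1)
        ys,xs=np.nonzero((f>0)&wh&(cv2.GaussianBlur(H[...,2],(0,0),.1)>150)&(np.hypot(*(np.indices(m.shape)-c[::-1,None,None]))<6))
        w=H[...,2][ys,xs].astype(float)-140
        pu=np.array([(xs*w).sum()/w.sum(),(ys*w).sum()/w.sum()]) if len(xs) else None
        out.append((c,pu,cn))
    return out
E
python3 - <<'E'
from h import *
t=snap("top"); H=hsv(t); s=snap("side")
for c,pu,cn in clevises(t):
    P=plane(t,[pu],.048)[0]*1000
    # rod: whitish pixels in 8..20px above
    yy,xx=np.indices(H.shape[:2]); d=np.hypot(xx-pu[0],yy-pu[1])
    m=(H[...,2]>120)&(H[...,1]<90)&(d>8.5)&(d<23)&(yy<pu[1])
    r=np.array([xx[m].mean(),yy[m].mean()]); Q=plane(t,[r],.020)[0]*1000
    print("pin px",pu.round(1),"org",P.round(1),"rod",r.round(1),Q.round(1),"yaw",round(np.arctan2(*(Q-P)[1::-1]),3),np.hypot(*(Q-P)[:2]).round(1), "rect",[ (a) for a in cv2.minAreaRect(cn)])
# jig pockets: bright bluish-white
ROI=np.zeros(H.shape[:2],bool); ROI[180:240,270:410]=1
m=ROI&(H[...,1]<50)&(H[...,2]>170)
pk=[]
for c,st,mm in blobs(m,100):
    P=plane(t,[c],.012)[0]*1000; pk.append(P); print("pocket",c.round(1),st[4],P.round(1))
pk=np.array(pk); 
pk=pk[np.argsort(pk[:,1])]
print("jig dir",np.arctan2(*(pk[-1]-pk[0])[1::-1])-np.pi/2,np.diff(pk,axis=0).round(1))
g=(H[...,0]>60)&(H[...,0]<90)&(H[...,1]>80)&(H[...,2]>80); g[:, :430]=0; g[330:]=0
cn=max(cv2.findContours(g.astype(np.uint8),0,1)[0],key=cv2.contourArea); R=cv2.minAreaRect(cn); print(R)
B=plane(t,cv2.boxPoints(R),.012)*1000; print("tray corners",B.round(1),"ctr",B.mean(0).round(1))
o=(H[...,0]>8)&(H[...,0]<28)&(H[...,1]>200)&(H[...,2]>225); o[:250]=0;o[300:]=0;o[:,:300]=0;o[:,350:]=0
for c,st,mm in blobs(o,40): print("mallet",c,st,plane(t,[c],.078)[0]*1000)
np.set_printoptions(linewidth=200)
E
```

```text
pin px [257.5 245.7] org [523.6 227.8  48. ] rod [253.3 233.8] [556.3 242.   20. ] yaw 0.409 35.6 rect [(258.3448181152344, 246.362060546875), (18.755229949951172, 16.341188430786133), 68.19859313964844]
pin px [210.7 249.8] org [515.4 342.1  48. ] rod [208.5 237.8] [548.4 353.6  20. ] yaw 0.337 34.9 rect [(212.9014434814453, 250.35400390625), (18.710433959960938, 16.83084487915039), 70.01689147949219]
pin px [253.2 289.1] org [419.3 238.6  48. ] rod [255.8 275.9] [452.4 236.1  20. ] yaw -0.077 33.2 rect [(254.60586547851562, 289.12347412109375), (16.413053512573242, 19.020734786987305), 4.398705005645752]
pin px [211.6 291.8] org [413.9 339.3  48. ] rod [216.2 278.8] [446.8 333.9  20. ] yaw -0.161 33.3 rect [(214.1599884033203, 291.8800048828125), (16.970563888549805, 18.667619705200195), 8.13010311126709]
pocket [291.8 204.8] 334 [628.5 146.8  12. ]
pocket [323.2 207.6] 342 [619.9  68.8  12. ]
pocket [354.6 210.2] 345 [612.   -8.9  12. ]
pocket [385.9 213. ] 344 [603.8 -86.4  12. ]
jig dir -0.10562851516031557 [[ 8.2 77.5  0. ]
 [ 7.9 77.7  0. ]
 [ 8.6 78.   0. ]]
((471.1165466308594, 269.98974609375), (84.90486907958984, 57.32537078857422), 89.04515838623047)
tray corners [[ 563.9 -223.6   12. ]
 [ 564.  -367.2   12. ]
 [ 354.5 -361.    12. ]
 [ 355.3 -219.6   12. ]] ctr [ 459.4 -292.9   12. ]
mallet [325.0292887  278.94560669] [317 271  17  17 239] [439.57426942  65.93694085  78.        ]
```

```bash
python3 - <<'E'
from h import *
go(419,238.6,150,-1.648)
go(523.6,227.8,150,-1.57+.4)
E
```

```text
t 0.30 tcp [ 194.1 -514.4  205.1] rpy [-3.142e+00  1.000e-03 -1.210e+00] w 93.9 F [-0.3 -0.2 -0.4] q6 -0.10
delta tool [-625.1 -476.2   55.5] rot z 0.438
after turn: delta [-768.1 -166.1   55.1]
t 0.30 tcp [ 194.1 -514.4  205.1] rpy [-3.142e+00  1.000e-03 -1.210e+00] w 93.9 F [-0.3 -0.2 -0.4] q6 -0.10
delta tool [-578.1 -570.3   55.5] rot z -0.04
after turn: delta [-554.9 -593.    55.1]
```

```bash
python3 -m handwheel '{"delta_pos":[[-41,-41,4],[-41,-41,4],[-41,-41,4],[-41,-41,4],[-41,-41,4],[-41,-41,4],[-41,-41,4],[-41,-41,4]],"rotation":[[0,0,0],[0,0,0],[0,0,0],[0,0,0],[0,0,0],[0,0,0],[0,0,0],[0,0,0]],"claw":[-0.4,-0.4,-0.4,-0.4,-0.4,-0.4,-0.4,-0.4]}'
python3 -m handwheel '{"delta_pos":[[-42,-41,4],[-42,-41,4],[-42,-41,4],[-42,-41,4],[-42,-41,4],[-40,-37,4],[0,0,0],[0,0,0]],"rotation":[[0,0,-0.04],[0,0,0],[0,0,0],[0,0,0],[0,0,0],[0,0,0],[0,0,0],[0,0,0]],"claw":[-0.4,-0.4,-0.4,-0.4,-0.4,-0.4,-0.4,-0.4]}'
python3 - <<'E'
from h import *
go(523.6,227.8,60,-1.57+.4)
t=snap("top","top1"); s=snap("side","side1")
p=robot.get_obs()["tool_pos"]
print(proj(t,[p]),proj(s,[p]))
b=s["color"][150:360,180:400]; cv2.imwrite("pics/s1z.png",cv2.resize(b,None,fx=2.8,fy=2.8)[:,:,::-1])
E
```

```text
time: 1.3
tool_pos: [0.3857, -0.0902, 0.1736]
ee_rot: [-3.141, -0.001, -1.21]
wrist_force: [1.3, -0.6, 0.8]
width: 0.0659
time: 2.3
tool_pos: [0.5124, 0.2314, 0.1492]
ee_rot: [3.141, -0.001, -1.17]
wrist_force: [-0.7, -0.0, 0.6]
width: 0.0656
t 2.30 tcp [512.4 231.4 149.2] rpy [ 3.141e+00 -1.000e-03 -1.170e+00] w 65.6 F [-0.7 -0.   0.6] q6 1.49
delta tool [ 7.6 -9.  89.2] rot z 0.0
after turn: delta [ 7.6 -8.9 89.2]
[[250.35732314 245.69575245]] [[285.0916099  241.02994592]]
```

View pics/s1z.png

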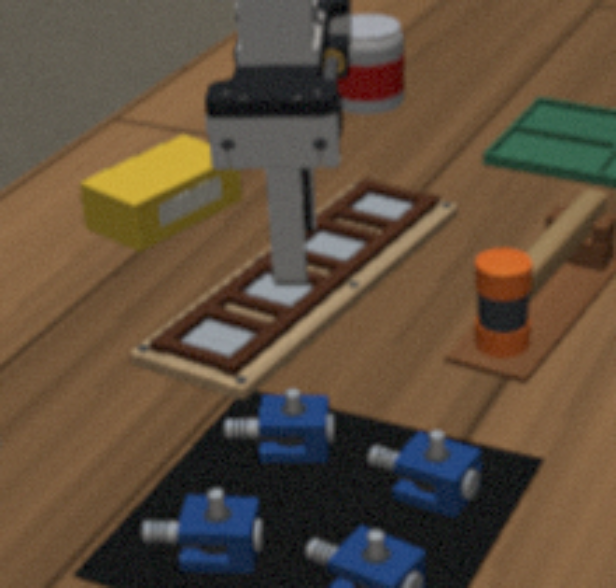

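View pics/top1.png

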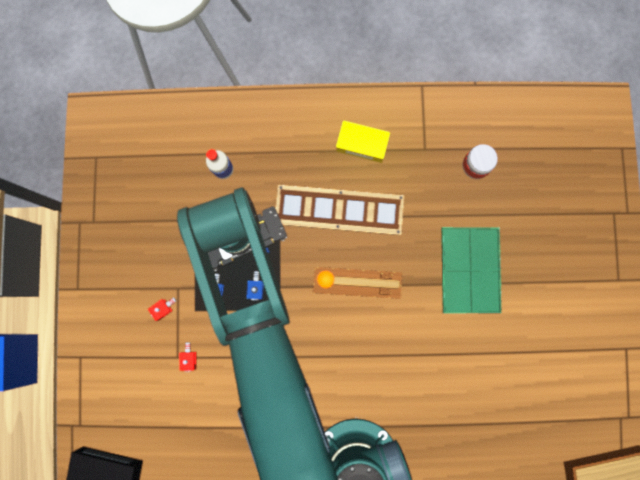

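```bash
python3 - <<'E'
from h import *
t=snap("top"); s=snap("side")
for a,b in (((257.5,245.7),(284.5,290.)),((210.7,249.8),(257,326.5)),((253.2,289.1),(336,304.8)),((211.6,291.8),(314.3,340.5))): print(tri(t,a,s,b), "sidewise xy at .048",plane(s,[b],.048)[0])
print(proj(s,[[.497,.267,.149]]))
E
```

```text
(array([0.52273962, 0.22775614, 0.04583312]), np.float64(0.0023427179909755835)) sidewise xy at .048 [0.51996539 0.23034654 0.048     ]
(array([0.51455615, 0.34162715, 0.04722684]), np.float64(0.0021841391083507818)) sidewise xy at .048 [0.51288642 0.34223695 0.048     ]
(array([0.41818715, 0.23810134, 0.04844612]), np.float64(0.002350082877742944)) sidewise xy at .048 [0.41727371 0.2372565  0.048     ]
(array([0.41304068, 0.3387978 , 0.04793235]), np.float64(0.0021416042711704182)) sidewise xy at .048 [0.41194995 0.3386169  0.048     ]
[[283.40757388 253.20129223]]
```

```bash
python3 -m handwheel '{"delta_pos":[[8,-9,20],[0,0,30],[0,0,30],[0,0,30],[0,0,20],[0,0,6],[0,0,0],[0,0,0]],"rotation":[[0,0,0],[0,0,0],[0,0,0],[0,0,0],[0,0,0],[0,0,0],[0,0,0],[0,0,0]],"claw":[-0.4,-0.4,-0.4,-0.4,-0.4,-0.4,-0.4,-0.4]}'
python3 - <<'E'
from h import *
go(523.6,227.8,13,-1.57+.4)
E
```

```text
time: 3.5
tool_pos: [0.5251, 0.228, 0.0145]
ee_rot: [-3.139, -0.0, -1.17]
wrist_force: [0.1, 0.8, 0.7]
width: 0.0657
t 3.50 tcp [525.1 228.   14.5] rpy [-3.139 -0.    -1.17 ] w 65.7 F [0.1 0.8 0.7] q6 1.48
delta tool [-0.4  1.4  1.5] rot z -0.0
after turn: delta [-0.4  1.4  1.5]
```

```bash
python3 -m handwheel '{"delta_pos":[[0,1.4,1.5],[0,0,0],[0,0,0],[0,0,0],[0,0,-15],[0,0,-30],[0,0,-30],[0,0,0]],"rotation":[[0,0,0],[0,0,0],[0,0,0],[0,0,0],[0,0,0],[0,0,0],[0,0,0],[0,0,0]],"claw":[0.5,1,1,1,1,1,1,1]}'
python3 - <<'E'
from h import *
import numpy as np
go(603.8,-86.4,88,-1.571-.106)
s=snap("side","side2"); b=s["color"][170:320,210:380]; cv2.imwrite("pics/s2z.png",cv2.resize(b,None,fx=4,fy=4)[:,:,::-1])
E
```

```text
time: 4.5
tool_pos: [0.525, 0.2281, 0.0905]
ee_rot: [-3.135, -0.001, -1.17]
wrist_force: [0.0, 0.7, -2.2]
width: 0.0356
t 4.50 tcp [525.  228.1  90.5] rpy [-3.135e+00 -1.000e-03 -1.170e+00] w 35.6 F [ 0.   0.7 -2.2] q6 1.48
delta tool [320.3  50.2   2.4] rot z 0.507
after turn: delta [ 304.3 -111.7    2.5]
```

View pics/s2z.png

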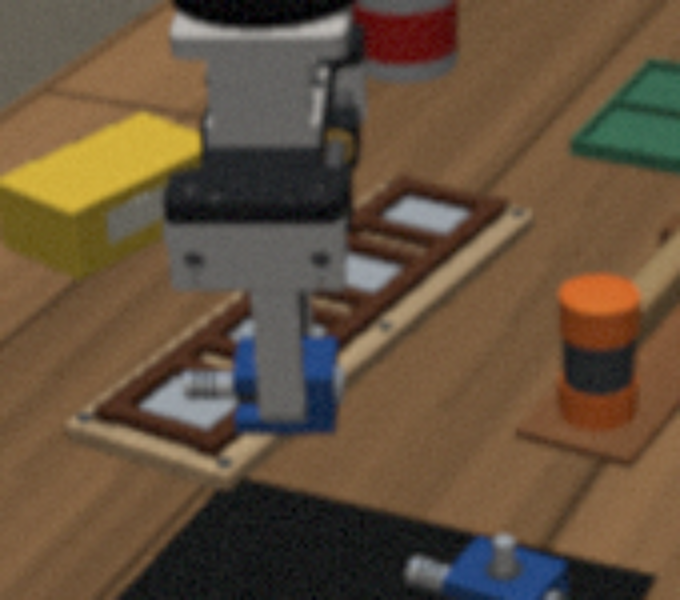

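```bash
python3 -m handwheel '{"delta_pos":[[0,0,0],[0,0,0],[0,0,0],[55,-20,0],[55,-20,0],[55,-20,0],[55,-20,0],[55,-20,0]],"rotation":[[0,0,0.169],[0,0,0.169],[0,0,0.169],[0,0,0],[0,0,0],[0,0,0],[0,0,0],[0,0,0]],"claw":[1,1,1,1,1,1,1,1]}'
python3 -m handwheel '{"delta_pos":[[29,-13,0],[0,0,10],[0,0,15],[0,0,5],[0,0,0],[0,0,0],[0,0,0],[0,0,0]],"rotation":[[0,0,0],[0,0,0],[0,0,0],[0,0,0],[0,0,0],[0,0,0],[0,0,0],[0,0,0]],"claw":[1,1,1,1,1,1,1,1]}'
python3 - <<'E'
from h import *
go(605.1,-86.4,23,-1.571-.106)
s=snap("side","side3"); b=s["color"][170:300,260:390]; cv2.imwrite("pics/s3z.png",cv2.resize(b,None,fx=5,fy=4.5)[:,:,::-1])
E
```

```text
time: 5.55
tool_pos: [0.5919, -0.0583, 0.0845]
ee_rot: [3.138, 0.0, -1.677]
wrist_force: [1.1, 0.4, -2.9]
width: 0.0357
time: 6.55
tool_pos: [0.6033, -0.0869, 0.0576]
ee_rot: [-3.14, -0.0, -1.677]
wrist_force: [-0.4, 0.0, -3.5]
width: 0.0359
t 6.55 tcp [603.3 -86.9  57.6] rpy [-3.14  -0.    -1.677] w 35.9 F [-0.4  0.  -3.5] q6 1.44
delta tool [-0.7 -1.7 34.6] rot z 0.0
after turn: delta [-0.7 -1.7 34.6]
```

View pics/s3z.png

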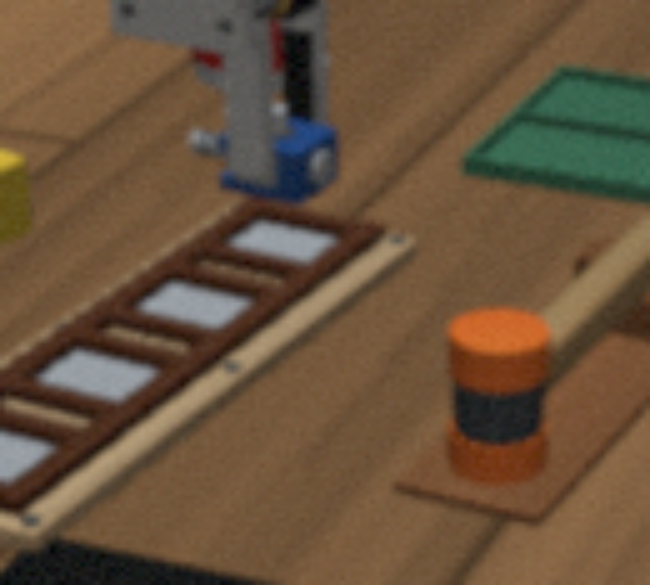

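```bash
python3 -m handwheel '{"delta_pos":[[0,-1.7,15],[0,0,10],[0,0,5],[0,0,3],[0,0,0],[0,0,0],[0,0,0],[0,0,0]],"rotation":[[0,0,0],[0,0,0],[0,0,0],[0,0,0],[0,0,0],[0,0,0],[0,0,0],[0,0,0]],"claw":[1,1,1,1,1,1,1,1]}'
python3 - <<'E'
from h import *
go(605.1,-86.4,23,-1.571-.106)
s=snap("side","side4"); b=s["color"][170:300,260:390]; cv2.imwrite("pics/s4z.png",cv2.resize(b,None,fx=5,fy=4.5)[:,:,::-1])
E
```

```text
time: 7.6
tool_pos: [0.6048, -0.0871, 0.0243]
ee_rot: [-3.141, -0.0, -1.677]
wrist_force: [1.5, -0.1, -2.8]
width: 0.0358
t 7.60 tcp [604.8 -87.1  24.3] rpy [-3.141 -0.    -1.677] w 35.8 F [ 1.5 -0.1 -2.8] q6 1.44
delta tool [-0.7 -0.2  1.3] rot z 0.0
after turn: delta [-0.7 -0.2  1.3]
```

View pics/s4z.png

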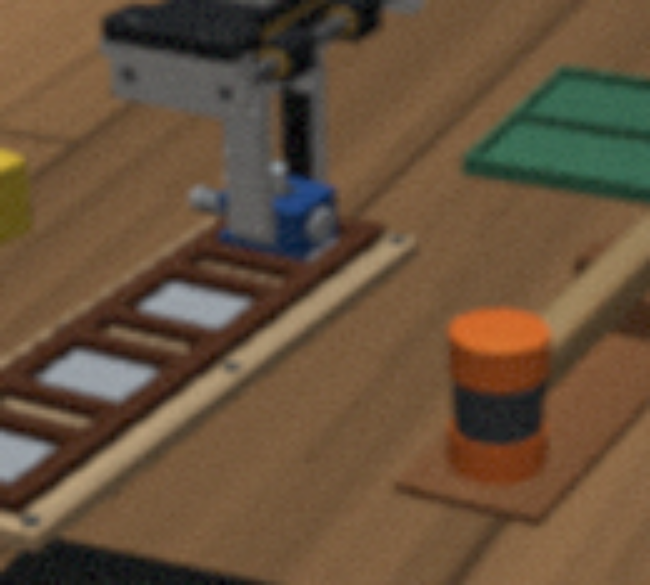

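```bash
python3 -m handwheel '{"delta_pos":[[0,0,1.5],[0,0,0],[0,0,0],[0,0,0],[0,0,-20],[0,0,-40],[0,0,-20],[-40,29,0]],"rotation":[[0,0,0],[0,0,0],[0,0,0],[0,0,0],[0,0,0],[0,0,0],[0,0,0],[0,0,0]],"claw":[1,1,-0.2,-0.28,-0.28,-0.28,-0.28,-0.28]}'
python3 -m handwheel '{"delta_pos":[[-50,36,0],[-50,36,0],[-50,36,0],[-50,36,0],[-50,36,0],[-14,10,10],[0,0,20],[0,0,0]],"rotation":[[0,0,0],[0,0,0],[0,0,0],[0,0,0],[0,0,0],[0,0,-0.029],[0,0,0],[0,0,0]],"claw":[-0.28,-0.28,-0.28,-0.28,-0.4,-0.4,-0.4,-0.4]}'
python3 - <<'E'
from h import *
go(419.3,238.6,13,-1.571-.077)
t=snap("top","top5");s=snap("side")
P=[604,-86,58]
# zoom of pocket 4
b=t["color"][170:260,260:420]; cv2.imwrite("pics/t5z.png",cv2.resize(b,None,fx=5,fy=5)[:,:,::-1])
b=s["color"][190:400,200:400]; cv2.imwrite("pics/s5z.png",cv2.resize(b,None,fx=3,fy=2.8)[:,:,::-1])
E
```

```text
time: 8.65
tool_pos: [0.5833, -0.0463, 0.1075]
ee_rot: [-3.132, -0.001, -1.681]
wrist_force: [-1.1, 0.7, -0.1]
width: 0.0599
time: 9.65
tool_pos: [0.4184, 0.2376, 0.0716]
ee_rot: [3.14, -0.002, -1.648]
wrist_force: [0.4, -0.6, 0.2]
width: 0.0661
t 9.65 tcp [418.4 237.6  71.6] rpy [ 3.140e+00 -2.000e-03 -1.648e+00] w 66.1 F [ 0.4 -0.6  0.2] q6 2.05
delta tool [-1.1 -0.9 58.6] rot z 0.0
after turn: delta [-1.  -0.8 58.6]
```

View pics/t5z.png

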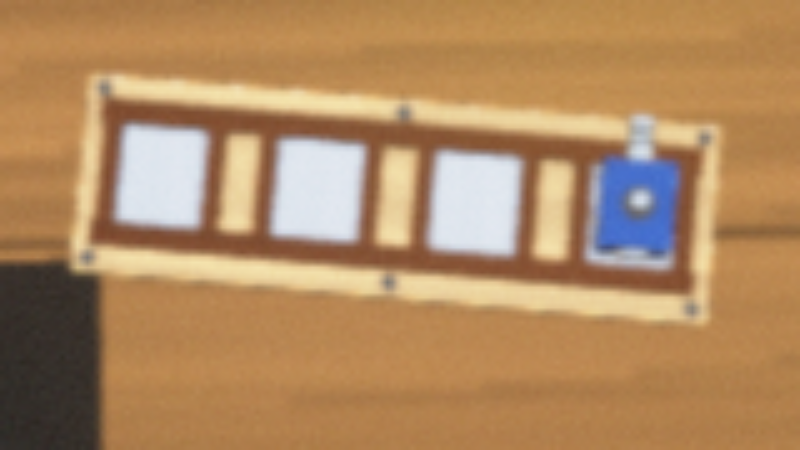

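View pics/s5z.png

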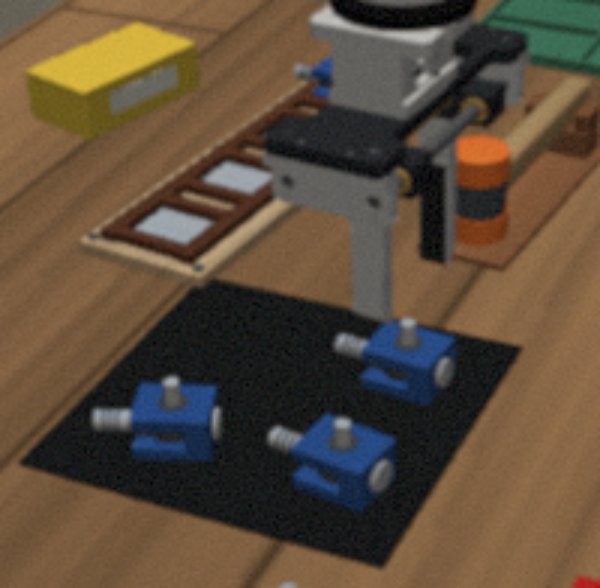

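```bash
python3 -m handwheel '{"delta_pos":[[-1,0,20],[0,0,24],[0,0,12],[0,0,2],[0,0,0],[0,0,0],[0,0,0],[0,0,0]],"rotation":[[0,0,0],[0,0,0],[0,0,0],[0,0,0],[0,0,0],[0,0,0],[0,0,0],[0,0,0]],"claw":[-0.4,-0.4,-0.4,-0.4,-0.4,-0.4,0.5,1]}'
python3 - <<'E'
from h import *
go(419.3,238.6,13,-1.571-.077)
t=snap("top")
for c,pu,cn in clevises(t):
  if pu is not None: print(pu, plane(t,[pu],.057)[0])
E
```

```text
time: 10.75
tool_pos: [0.4194, 0.2395, 0.0148]
ee_rot: [-3.141, 0.0, -1.648]
wrist_force: [0.1, 0.4, 0.1]
width: 0.0495
t 10.75 tcp [419.4 239.5  14.8] rpy [-3.141  0.    -1.648] w 49.5 F [0.1 0.4 0.1] q6 2.05
delta tool [0.9 0.  1.8] rot z 0.0
after turn: delta [0.9 0.  1.8]
[387.79818594 209.28231293] [ 0.60530802 -0.08697027  0.057     ]
[210.72119342 249.86934156] [0.51435684 0.33998015 0.057     ]
```

```bash
python3 -m handwheel '{"delta_pos":[[0,0,1.5],[0,0,0],[0,0,-15],[0,0,-30],[0,0,-30],[0,0,0],[37,-36,0],[38,-36,0]],"rotation":[[0,0,0],[0,0,0],[0,0,0],[0,0,0],[0,0,0],[0,0,0.029],[0,0,0],[0,0,0]],"claw":[1,1,1,1,1,1,1,1]}'
python3 -m handwheel '{"delta_pos":[[38,-36,0],[38,-36,0],[38,-37,0],[37,-37,10],[0,0,15],[0,0,0],[0,0,0],[0,0,0]],"rotation":[[0,0,0],[0,0,0],[0,0,0],[0,0,0],[0,0,0],[0,0,0],[0,0,0],[0,0,0]],"claw":[1,1,1,1,1,1,1,1]}'
python3 - <<'E'
from h import *
go(612,-8.9,23,-1.571-.106)
E
```

```text
time: 11.8
tool_pos: [0.4823, 0.1568, 0.0863]
ee_rot: [3.139, -0.0, -1.676]
wrist_force: [0.0, 0.5, -2.4]
width: 0.0356
time: 12.8
tool_pos: [0.6119, -0.0073, 0.0638]
ee_rot: [-3.14, 0.0, -1.676]
wrist_force: [-0.1, 0.4, -2.9]
width: 0.0355
t 12.80 tcp [611.9  -7.3  63.8] rpy [-3.14   0.    -1.676] w 35.5 F [-0.1  0.4 -2.9] q6 1.57
delta tool [ 1.6 -0.2 40.8] rot z 0.001
after turn: delta [ 1.6 -0.2 40.8]
```

```bash
python3 -m handwheel '{"delta_pos":[[1.6,0,15],[0,0,15],[0,0,6],[0,0,3],[0,0,1],[0,0,0],[0,0,0],[0,0,0]],"rotation":[[0,0,0],[0,0,0],[0,0,0],[0,0,0],[0,0,0],[0,0,0],[0,0,0],[0,0,0]],"claw":[1,1,1,1,1,1,1,1]}'
python3 - <<'E'
from h import *
go(612,-8.9,23,-1.571-.106)
s=snap("side"); b=s["color"][170:300,260:390]; cv2.imwrite("pics/s6z.png",cv2.resize(b,None,fx=5,fy=4.5)[:,:,::-1])
E
```

```text
time: 13.8
tool_pos: [0.6121, -0.01, 0.0233]
ee_rot: [-3.141, -0.0, -1.677]
wrist_force: [-0.1, -1.0, -2.7]
width: 0.0358
t 13.80 tcp [612.1 -10.   23.3] rpy [-3.141 -0.    -1.677] w 35.8 F [-0.1 -1.  -2.7] q6 1.57
delta tool [-1.1  0.2  0.3] rot z -0.0
after turn: delta [-1.1  0.2  0.3]
```

View pics/s6z.png

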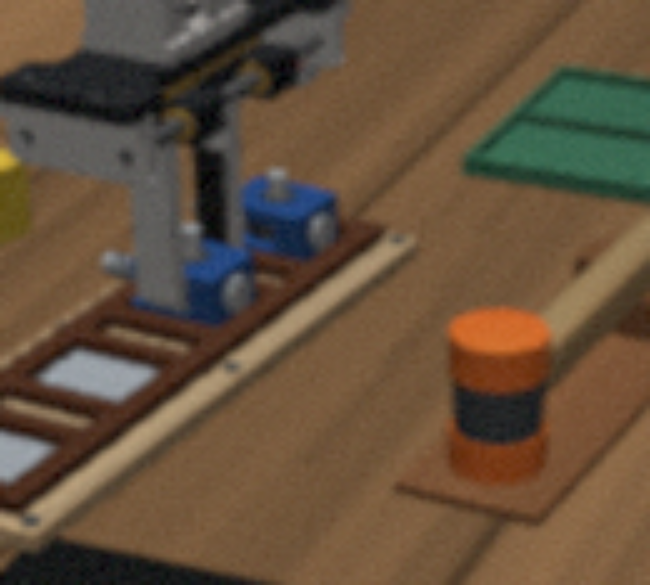

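```bash
python3 -m handwheel '{"delta_pos":[[0,0,1],[0,0,0],[0,0,0],[0,0,0],[0,0,-20],[0,0,-40],[0,0,-20],[-40,16,0]],"rotation":[[0,0,0],[0,0,0],[0,0,0],[0,0,0],[0,0,0],[0,0,0],[0,0,0],[0,0,0]],"claw":[1,-0.1,-0.28,-0.28,-0.28,-0.28,-0.28,-0.28]}'
python3 -m handwheel '{"delta_pos":[[-57,22,0],[-57,22,0],[-57,22,0],[-57,22,0],[-57,22,0],[-13,7,0],[0,0,10],[0,0,10]],"rotation":[[0,0,0],[0,0,0],[0,0,0],[0,0,0],[0,0,0],[0,0,-0.148],[0,0,-0.148],[0,0,-0.147]],"claw":[-0.28,-0.28,-0.28,-0.28,-0.4,-0.4,-0.4,-0.4]}'
python3 - <<'E'
from h import *
go(515.4,342.1,13,-1.571+.337)
t=snap("top","top7"); s=snap("side","side7")
b=t["color"][170:330,170:420]; cv2.imwrite("pics/t7z.png",cv2.resize(b,None,fx=3.2,fy=3.2)[:,:,::-1])
b=s["color"][190:400,200:400]; cv2.imwrite("pics/s7z.png",cv2.resize(b,None,fx=3,fy=2.8)[:,:,::-1])
E
```

```text
time: 14.85
tool_pos: [0.6031, 0.0296, 0.1069]
ee_rot: [-3.133, -0.0, -1.681]
wrist_force: [0.3, 0.6, -0.7]
width: 0.06
time: 15.85
tool_pos: [0.5158, 0.3412, 0.0838]
ee_rot: [-3.139, 0.0, -1.228]
wrist_force: [-0.3, -0.6, -0.2]
width: 0.0655
t 15.85 tcp [515.8 341.2  83.8] rpy [-3.139  0.    -1.228] w 65.5 F [-0.3 -0.6 -0.2] q6 1.72
delta tool [-1.   0.3 70.8] rot z 0.006
after turn: delta [-1.   0.1 70.8]
```

View pics/t7z.png

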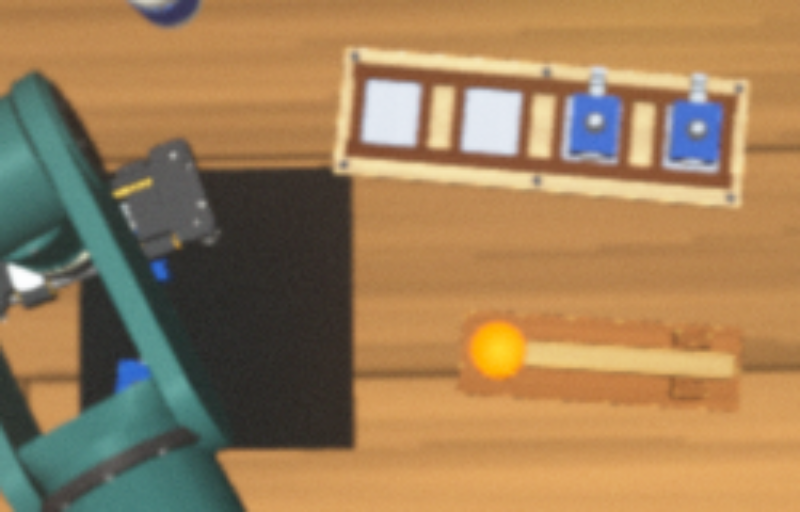

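View pics/s7z.png

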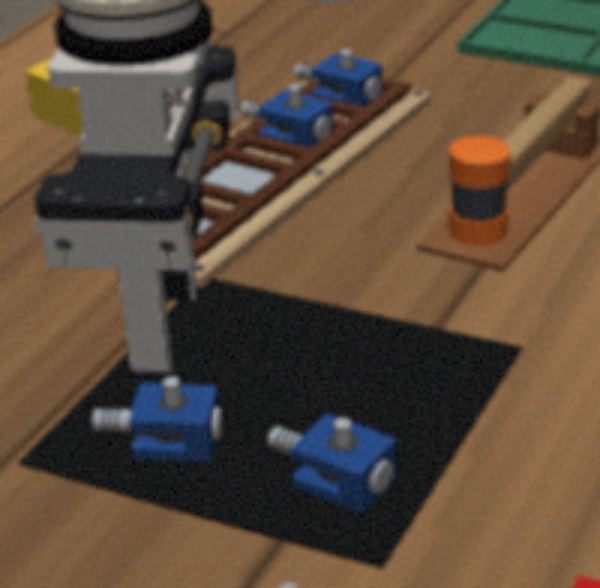

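```bash
python3 -m handwheel '{"delta_pos":[[-1,0,25],[0,0,25],[0,0,15],[0,0,4],[0,0,1],[0,0,0],[0,0,0],[0,0,0]],"rotation":[[0,0,0.006],[0,0,0],[0,0,0],[0,0,0],[0,0,0],[0,0,0],[0,0,0],[0,0,0]],"claw":[-0.4,-0.4,-0.4,-0.4,-0.4,-0.4,0.5,1]}'
python3 - <<'E'
from h import *
go(515.4,342.1,13,-1.571+.337)
E
```

```text
time: 16.95
tool_pos: [0.5153, 0.3413, 0.0124]
ee_rot: [-3.141, 0.0, -1.24]
wrist_force: [-0.3, -0.6, -0.1]
width: 0.0489
t 16.95 tcp [515.3 341.3  12.4] rpy [-3.141  0.    -1.24 ] w 48.9 F [-0.3 -0.6 -0.1] q6 1.73
delta tool [-0.8 -0.3 -0.6] rot z -0.006
after turn: delta [-0.8 -0.3 -0.6]
```

```bash
python3 -m handwheel '{"delta_pos":[[0,0,-1],[0,0,0],[0,0,-15],[0,0,-30],[0,0,-30],[0,0,0],[0,0,0],[52,-26,0]],"rotation":[[0,0,0],[0,0,0],[0,0,0],[0,0,0],[0,0,0.146],[0,0,0.146],[0,0,0.145],[0,0,0]],"claw":[1,1,1,1,1,1,1,1]}'
python3 -m handwheel '{"delta_pos":[[52,-26,0],[52,-27,0],[52,-27,0],[52,-27,10],[0,0,15],[0,0,0],[0,0,0],[0,0,0]],"rotation":[[0,0,0],[0,0,0],[0,0,0],[0,0,0],[0,0,0],[0,0,0],[0,0,0],[0,0,0]],"claw":[1,1,1,1,1,1,1,1]}'
python3 - <<'E'
from h import *
go(619.9,68.8,22.5,-1.571-.106)
E
```

```text
time: 17.95
tool_pos: [0.5344, 0.2892, 0.0884]
ee_rot: [3.141, 0.002, -1.672]
wrist_force: [1.4, -0.0, -3.1]
width: 0.0357
time: 18.95
tool_pos: [0.6199, 0.07, 0.0639]
ee_rot: [-3.14, 0.0, -1.675]
wrist_force: [-0.2, 0.1, -3.0]
width: 0.0359
t 18.95 tcp [619.9  70.   63.9] rpy [-3.14   0.    -1.675] w 35.9 F [-0.2  0.1 -3. ] q6 1.70
delta tool [ 1.2 -0.  41.4] rot z 0.002
after turn: delta [ 1.1 -0.1 41.4]
```

```bash
python3 -m handwheel '{"delta_pos":[[1.0,0,15],[0,0,15],[0,0,6],[0,0,4],[0,0,1],[0,0,0],[0,0,0],[0,0,0]],"rotation":[[0,0,0],[0,0,0],[0,0,0],[0,0,0],[0,0,0],[0,0,0],[0,0,0],[0,0,0]],"claw":[1,1,1,1,1,1,1,1]}'
python3 - <<'E'
from h import *
go(619.9,68.8,22.5,-1.571-.106)
s=snap("side"); b=s["color"][190:320,210:340]; cv2.imwrite("pics/s8z.png",cv2.resize(b,None,fx=5,fy=4.5)[:,:,::-1])
E
```

```text
time: 19.95
tool_pos: [0.62, 0.0674, 0.0222]
ee_rot: [-3.141, -0.0, -1.677]
wrist_force: [1.3, 0.4, -2.2]
width: 0.0359
t 19.95 tcp [620.   67.4  22.2] rpy [-3.141 -0.    -1.677] w 35.9 F [ 1.3  0.4 -2.2] q6 1.69
delta tool [-1.3  0.3 -0.3] rot z -0.0
after turn: delta [-1.3  0.3 -0.3]
```

View pics/s8z.png

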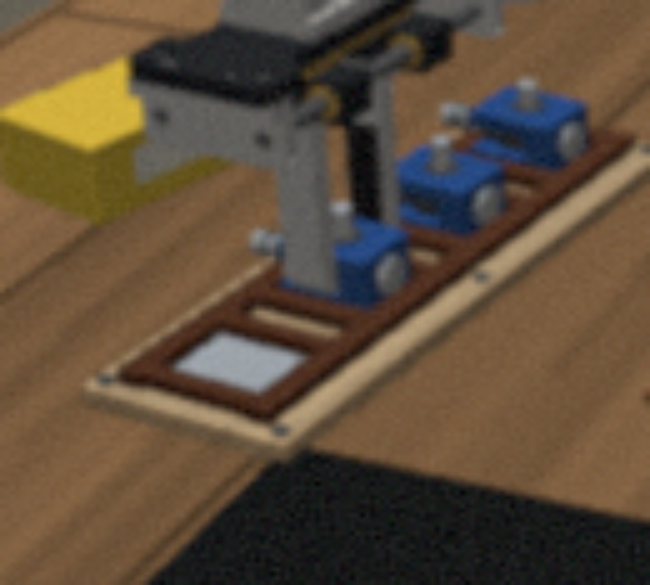

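```bash
python3 -m handwheel '{"delta_pos":[[-1,0,0.5],[0,0,0],[0,0,0],[0,0,0],[0,0,-20],[0,0,-40],[0,0,-20],[-40,38,0]],"rotation":[[0,0,0],[0,0,0],[0,0,0],[0,0,0],[0,0,0],[0,0,0],[0,0,0],[0,0,0]],"claw":[1,-0.1,-0.28,-0.28,-0.28,-0.28,-0.28,-0.28]}'
python3 -m handwheel '{"delta_pos":[[-42,39,0],[-42,39,0],[-42,39,0],[-42,39,0],[-39,39,5],[0,0,15],[0,0,0],[0,0,0]],"rotation":[[0,0,0],[0,0,0],[0,0,0],[0,0,0],[0,0,0],[0,0,0.055],[0,0,0],[0,0,0]],"claw":[-0.28,-0.28,-0.28,-0.28,-0.4,-0.4,-0.4,-0.4]}'
python3 - <<'E'
from h import *
go(413.9,339.3,13,-1.571-.161)
t=snap("top","top9"); s=snap("side","side9")
b=t["color"][170:330,170:420]; cv2.imwrite("pics/t9z.png",cv2.resize(b,None,fx=3.2,fy=3.2)[:,:,::-1])
b=s["color"][190:400,200:400]; cv2.imwrite("pics/s9z.png",cv2.resize(b,None,fx=3,fy=2.8)[:,:,::-1])
E
```

```text
time: 21.0
tool_pos: [0.5898, 0.1108, 0.1062]
ee_rot: [-3.133, 0.001, -1.682]
wrist_force: [0.5, 0.3, -0.0]
width: 0.0603
time: 22.0
tool_pos: [0.4151, 0.3388, 0.0827]
ee_rot: [-3.14, 0.001, -1.732]
wrist_force: [-0.2, -1.1, 0.4]
width: 0.0655
t 22.00 tcp [415.1 338.8  82.7] rpy [-3.140e+00  1.000e-03 -1.732e+00] w 65.5 F [-0.2 -1.1  0.4] q6 2.31
delta tool [-0.2  1.3 69.7] rot z -0.0
after turn: delta [-0.3  1.2 69.7]
```

View pics/s9z.png

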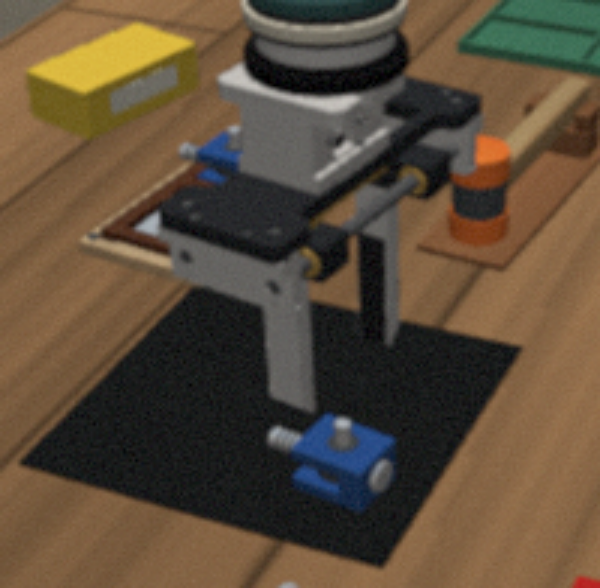

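View pics/t9z.png

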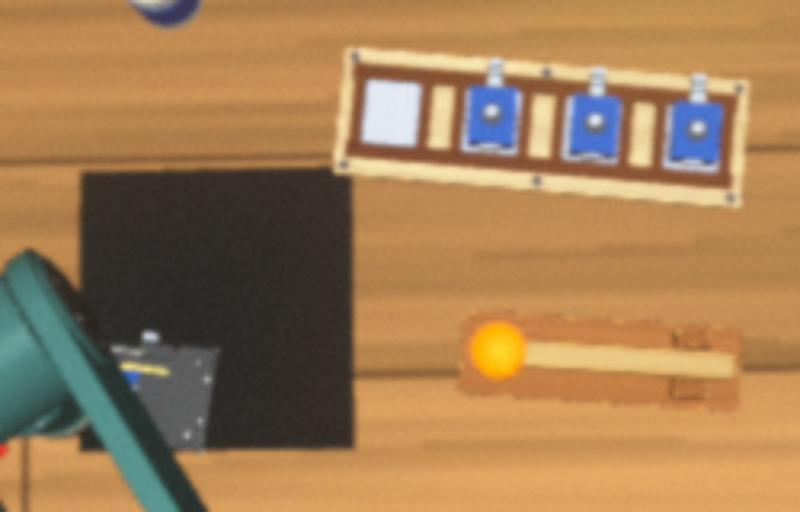

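```bash
python3 -m handwheel '{"delta_pos":[[0,1.2,25],[0,0,25],[0,0,15],[0,0,3.5],[0,0,0],[0,0,0],[0,0,0],[0,0,0]],"rotation":[[0,0,0],[0,0,0],[0,0,0],[0,0,0],[0,0,0],[0,0,0],[0,0,0],[0,0,0]],"claw":[-0.4,-0.4,-0.4,-0.4,-0.4,-0.4,0.5,1]}'
python3 - <<'E'
from h import *
go(413.9,339.3,13,-1.571-.161)
E
```

```text
time: 23.1
tool_pos: [0.4133, 0.3392, 0.0134]
ee_rot: [-3.141, 0.0, -1.732]
wrist_force: [-0.2, -0.0, -0.4]
width: 0.0493
t 23.10 tcp [413.3 339.2  13.4] rpy [-3.141  0.    -1.732] w 49.3 F [-0.2 -0.  -0.4] q6 2.31
delta tool [-0.2 -0.6  0.4] rot z 0.0
after turn: delta [-0.2 -0.6  0.4]
```

```bash
python3 -m handwheel '{"delta_pos":[[0,0,0],[0,0,0],[0,0,-15],[0,0,-30],[0,0,-30],[0,0,0],[33,-46,0],[34,-47,0]],"rotation":[[0,0,0],[0,0,0],[0,0,0],[0,0,0],[0,0,0],[0,0,-0.055],[0,0,0],[0,0,0]],"claw":[1,1,1,1,1,1,1,1]}'
python3 -m handwheel '{"delta_pos":[[34,-47,0],[34,-47,0],[34,-47,0],[0,0,10],[0,0,15],[0,0,0],[0,0,0],[0,0,0]],"rotation":[[0,0,0],[0,0,0],[0,0,0],[0,0,0],[0,0,0],[0,0,0],[0,0,0],[0,0,0]],"claw":[1,1,1,1,1,1,1,1]}'
python3 - <<'E'
from h import *
go(627.9,146.8,22.5,-1.571-.106)
E
```

```text
time: 24.1
tool_pos: [0.4988, 0.2624, 0.0885]
ee_rot: [-3.141, 0.0, -1.675]
wrist_force: [0.2, -0.6, -3.5]
width: 0.0356
time: 25.1
tool_pos: [0.6278, 0.147, 0.0639]
ee_rot: [-3.14, 0.0, -1.676]
wrist_force: [0.4, 0.3, -2.5]
width: 0.0361
t 25.10 tcp [627.8 147.   63.9] rpy [-3.14   0.    -1.676] w 36.1 F [ 0.4  0.3 -2.5] q6 1.82
delta tool [ 0.2 -0.  41.4] rot z 0.001
after turn: delta [ 0.2 -0.1 41.4]
```

```bash
python3 -m handwheel '{"delta_pos":[[0,0,15],[0,0,15],[0,0,6],[0,0,4],[0,0,1],[0,0,0],[0,0,0],[0,0,0]],"rotation":[[0,0,0],[0,0,0],[0,0,0],[0,0,0],[0,0,0],[0,0,0],[0,0,0],[0,0,0]],"claw":[1,1,1,1,1,1,1,1]}'
python3 - <<'E'
from h import *
go(627.9,146.8,22.5,-1.571-.106)
s=snap("side"); b=s["color"][190:320,210:340]; cv2.imwrite("pics/s10z.png",cv2.resize(b,None,fx=5,fy=4.5)[:,:,::-1])
E
```

```text
time: 26.1
tool_pos: [0.628, 0.1462, 0.0221]
ee_rot: [-3.141, 0.0, -1.677]
wrist_force: [-0.4, 0.1, -3.0]
width: 0.036
t 26.10 tcp [628.  146.2  22.1] rpy [-3.141  0.    -1.677] w 36.0 F [-0.4  0.1 -3. ] q6 1.82
delta tool [-0.6  0.2 -0.4] rot z 0.0
after turn: delta [-0.6  0.2 -0.4]
```

View pics/s10z.png

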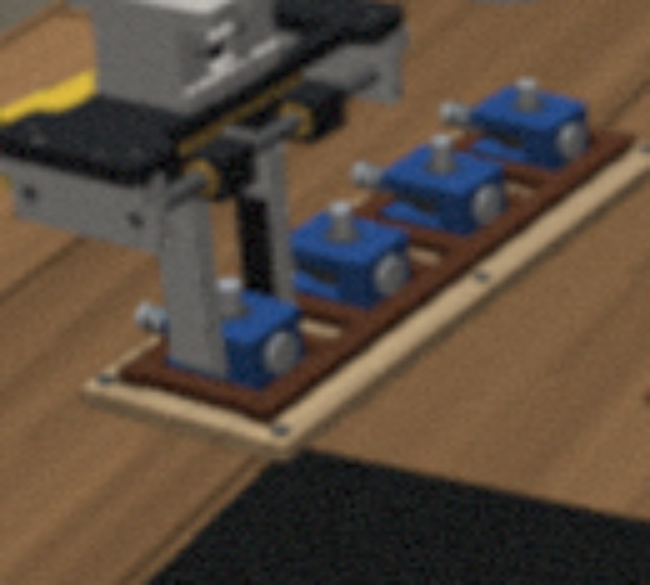

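```bash
python3 -m handwheel '{"delta_pos":[[0,0,0],[0,0,0],[0,0,0],[0,0,0],[0,0,-20],[0,0,-40],[0,0,-40],[0,0,-20]],"rotation":[[0,0,0],[0,0,0],[0,0,0],[0,0,0],[0,0,0],[0,0,0],[0,0,0],[0,0,0]],"claw":[1,-0.1,-0.28,-0.28,-0.28,-0.28,-0.28,-0.28]}'
python3 - <<'E'
from h import *
t=snap("top","top11"); s=snap("side","side11")
b=t["color"][250:310,300:420]; cv2.imwrite("pics/m11.png",cv2.resize(b,None,fx=6.6,fy=6.6,interpolation=cv2.INTER_CUBIC)[:,:,::-1])
b=s["color"][190:300,330:420]; cv2.imwrite("pics/ms11.png",cv2.resize(b,None,fx=5.4,fy=5.4,interpolation=cv2.INTER_CUBIC)[:,:,::-1])
b=t["color"][170:260,260:420]; cv2.imwrite("pics/t11z.png",cv2.resize(b,None,fx=5,fy=5)[:,:,::-1])
state()
E
```

```text
time: 27.15
tool_pos: [0.6295, 0.1464, 0.1475]
ee_rot: [-3.135, 0.002, -1.677]
wrist_force: [0.4, 0.2, 0.5]
width: 0.0602
t 27.25 tcp [630.2 146.5 147.8] rpy [-3.132e+00  2.000e-03 -1.677e+00] w 60.1 F [0.7 0.6 0.6] q6 1.82
```

View pics/m11.png

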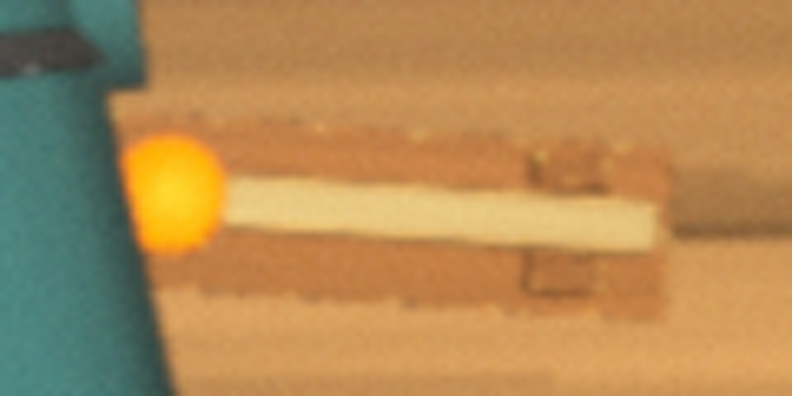

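View pics/ms11.png

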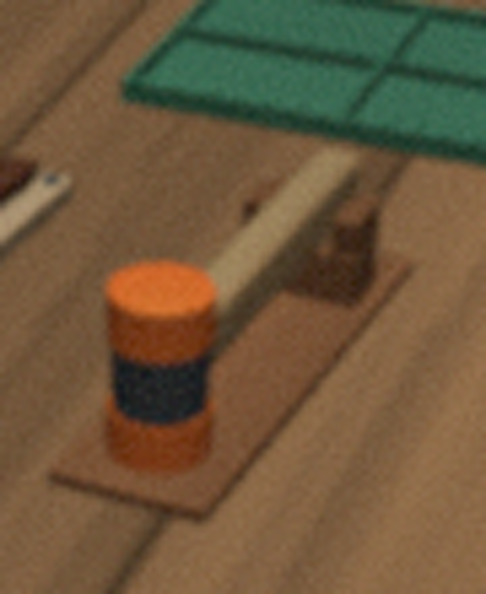

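View pics/t11z.png

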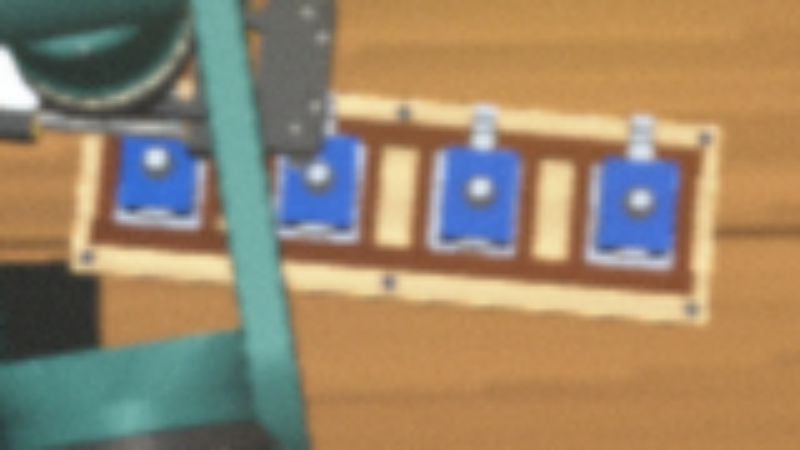

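```bash
python3 - <<'E'
from h import *
t=snap("top")
A=plane(t,[[336.4,280.8],[399.2,284.2]],.055)*1000; print(A)
d=A[0]-A[1]; y=np.arctan2(d[1],d[0]); print("mallet yaw",y)
u=np.array([np.cos(y),np.sin(y)])
print("tail->origin",A[1,:2]+176*u, "head top",plane(t,[[325.03,278.95]],.078)[0]*1000)
for p in ([291.2,201.6],[323.4,204.8],[356.2,207.6],[388,210]): print(plane(t,[p],.057)[0]*1000)
s=snap("side"); 
# head top centre in side: (160,288)/5.4+(330,190)
print(tri(t,(325.03,278.95),s,(330+160/5.4,190+288/5.4)))
E
```

```text
[[ 435.93176092   39.38442325   55.        ]
 [ 425.40362346 -109.29420205   55.        ]]
mallet yaw 1.5001029551879732
tail->origin [437.83529617  66.26619643] head top [439.56398902  65.93543337  78.        ]
[628.21397158 145.04290548  57.        ]
[618.93040086  67.50713974  57.        ]
[610.69622034 -11.19173798  57.        ]
[603.55354427 -87.40438714  57.        ]
(array([0.43902355, 0.06575431, 0.07537399]), np.float64(0.001418645063439299))
```

```bash
python3 -m handwheel '{"delta_pos":[[36,45,0],[36,45,0],[35,45,0],[35,45,0],[0,0,0],[0,0,0],[0,0,0],[0,0,0]],"rotation":[[0,0,0],[0,0,0],[0,0,0],[0,0,0],[0,0,-0.178],[0,0,-0.178],[0,0,-0.178],[0,0,-0.178]],"claw":[-0.28,-0.28,-0.28,-0.28,-0.28,-0.28,-0.28,-0.28]}'
python3 -m handwheel '{"delta_pos":[[0,0,0],[0,0,0],[0,0,0],[0,0,0],[0,0,0],[0,0,10],[0,0,10],[0,0,0]],"rotation":[[0,0,-0.178],[0,0,-0.178],[0,0,-0.178],[0,0,-0.178],[0,0,-0.178],[0,0,0],[0,0,0],[0,0,0]],"claw":[-0.28,-0.28,-0.28,-0.28,-0.28,-0.28,-0.28,-0.28]}'
python3 - <<'E'
from h import *
go(436,24.1,23,-.071)
t=snap("top")
b=t["color"][170:260,260:420]; cv2.imwrite("pics/t12z.png",cv2.resize(b,None,fx=5,fy=5)[:,:,::-1])
for c,pu,cn in clevises(t):
  if pu is not None: print(pu.round(1), plane(t,[pu],.057)[0].round(4))
E
```

```text
time: 28.35
tool_pos: [0.4327, 0.024, 0.1403]
ee_rot: [3.139, 0.002, -0.959]
wrist_force: [-0.4, 0.4, 0.1]
width: 0.0599
time: 29.35
tool_pos: [0.4325, 0.0241, 0.12]
ee_rot: [3.141, 0.004, -0.076]
wrist_force: [-0.2, -0.3, -0.1]
width: 0.06
t 29.35 tcp [432.5  24.1 120. ] rpy [ 3.141  0.004 -0.076] w 60.0 F [-0.2 -0.3 -0.1] q6 0.00
delta tool [ 3.8 -0.3 97. ] rot z -0.005
after turn: delta [ 3.5 -0.2 97. ]
[290.7 201. ] [0.6298 0.1463 0.057 ]
[323. 204.] [0.621  0.0684 0.057 ]
[355.6 206.9] [ 0.6125 -0.0098  0.057 ]
[387.8 209.3] [ 0.6053 -0.087   0.057 ]
```

View pics/t12z.png

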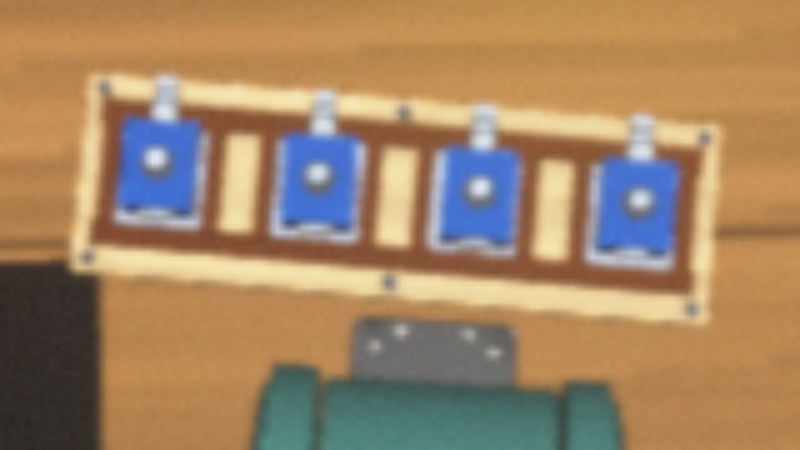

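```bash
python3 -m handwheel '{"delta_pos":[[3.5,0,30],[0,0,30],[0,0,25],[0,0,10],[0,0,2],[0,0,0],[0,0,0],[0,0,0]],"rotation":[[0,0,0],[0,0,0],[0,0,0],[0,0,0],[0,0,0],[0,0,0],[0,0,0],[0,0,0]],"claw":[-0.28,-0.28,-0.28,-0.28,-0.28,-0.28,-0.28,-0.28]}'
python3 - <<'E'
from h import *
go(436,24.1,23,-.071)
s=snap("side")
b=s["color"][170:290,320:440]; cv2.imwrite("pics/s13.png",cv2.resize(b,None,fx=5,fy=5)[:,:,::-1])
E
```

```text
time: 30.4
tool_pos: [0.4379, 0.0237, 0.0257]
ee_rot: [3.142, -0.002, -0.075]
wrist_force: [0.1, -0.6, -0.4]
width: 0.0602
t 30.40 tcp [437.9  23.7  25.7] rpy [ 3.142e+00 -2.000e-03 -7.500e-02] w 60.2 F [ 0.1 -0.6 -0.4] q6 -0.00
delta tool [-1.9 -0.2  2.7] rot z -0.004
after turn: delta [-1.9 -0.2  2.7]
```

View pics/s13.png

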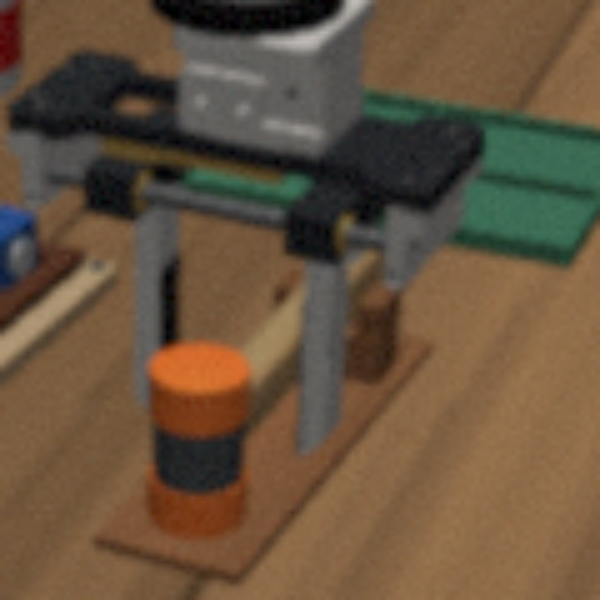

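```bash
python3 -m handwheel '{"delta_pos":[[-1.9,0,2.7],[0,0,0],[0,0,0],[0,0,0],[0,0,0],[0,0,0],[0,0,0],[0,0,0]],"rotation":[[0,0,0],[0,0,0],[0,0,0],[0,0,0],[0,0,0],[0,0,0],[0,0,0],[0,0,0]],"claw":[-0.28,-0.28,0.3,0.6,1,1,1,1]}'
python3 - <<'E'
from h import *
go(436,24.1,23,-.071)
E
python3 -m handwheel '{"delta_pos":[[0,0,-5],[0,0,-15],[0,0,-20],[0,0,-30],[0,0,-30],[0,0,-20],[0,0,0],[0,0,0]],"rotation":[[0,0,0],[0,0,0],[0,0,0],[0,0,0],[0,0,0],[0,0,0],[0,0,0],[0,0,0]],"claw":[1,1,1,1,1,1,1,1]}'
python3 - <<'E'
from h import *
go(436,24.1,23,-.071)
s=snap("side","side14")
b=s["color"][130:270,290:440]; cv2.imwrite("pics/s14.png",cv2.resize(b,None,fx=5,fy=4.2)[:,:,::-1])
E
```

```text
time: 31.45
tool_pos: [0.4357, 0.0238, 0.0223]
ee_rot: [3.141, -0.001, -0.075]
wrist_force: [0.5, 0.1, -1.5]
width: 0.02
t 31.45 tcp [435.7  23.8  22.3] rpy [ 3.141e+00 -1.000e-03 -7.500e-02] w 20.0 F [ 0.5  0.1 -1.5] q6 -0.00
delta tool [ 0.3 -0.3 -0.7] rot z -0.004
after turn: delta [ 0.3 -0.3 -0.7]
time: 32.45
tool_pos: [0.4347, 0.0239, 0.1415]
ee_rot: [3.141, 0.002, -0.075]
wrist_force: [0.9, -0.1, -4.1]
width: 0.0197
t 32.45 tcp [434.7  23.9 141.5] rpy [ 3.141e+00  2.000e-03 -7.500e-02] w 19.7 F [ 0.9 -0.1 -4.1] q6 -0.00
delta tool [  1.4  -0.3 118.5] rot z -0.004
after turn: delta [  1.2  -0.3 118.5]
```

View pics/s14.png

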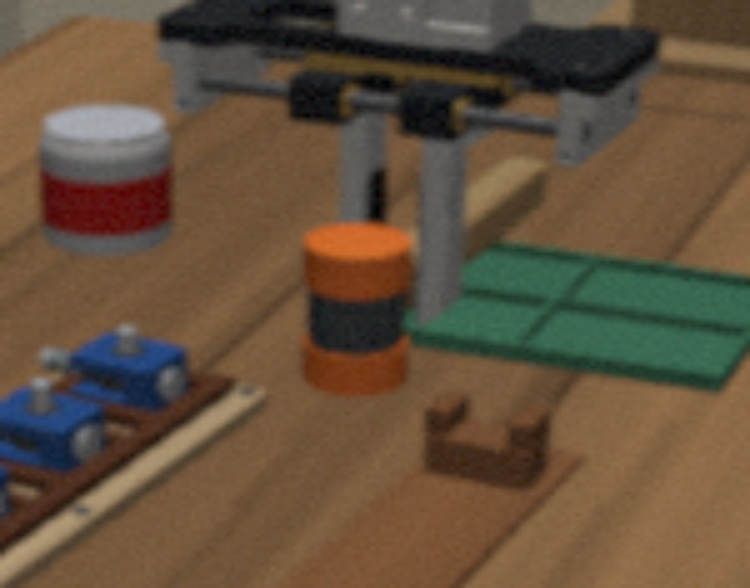

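```bash
python3 -m handwheel '{"delta_pos":[[0,0,0],[0,0,0],[0,0,0],[0,0,0],[0,0,0],[0,0,0],[0,0,0],[0,0,0]],"rotation":[[0,0,0.178],[0,0,0.178],[0,0,0.178],[0,0,0.178],[0,0,0.178],[0,0,0.178],[0,0,0.178],[0,0,0.178]],"claw":[1,1,1,1,1,1,1,1]}'
python3 -m handwheel '{"delta_pos":[[0,0,0],[31,-46,0],[31,-46,0],[30,-47,10],[0,0,20],[0,0,10],[0,0,0],[0,0,0]],"rotation":[[0,0,0.178],[0,0,0],[0,0,0],[0,0,0],[0,0,0],[0,0,0],[0,0,0],[0,0,0]],"claw":[1,1,1,1,1,1,1,1]}'
python3 - <<'E'
from h import *
go(563.5,-82.5,58.3,-1.677)
s=snap("side","side15"); t=snap("top","top15")
b=s["color"][150:280,260:400]; cv2.imwrite("pics/s15.png",cv2.resize(b,None,fx=5,fy=4.5)[:,:,::-1])
b=t["color"][170:290,290:430]; cv2.imwrite("pics/t15.png",cv2.resize(b,None,fx=5,fy=4.5)[:,:,::-1])
E
```

```text
time: 33.5
tool_pos: [0.4343, 0.024, 0.1406]
ee_rot: [3.138, 0.001, -1.505]
wrist_force: [-0.3, -0.2, -3.1]
width: 0.0198
time: 34.5
tool_pos: [0.564, -0.0819, 0.1032]
ee_rot: [-3.14, -0.0, -1.676]
wrist_force: [0.5, 0.4, -3.6]
width: 0.0198
t 34.50 tcp [564.  -81.9 103.2] rpy [-3.14  -0.    -1.676] w 19.8 F [ 0.5  0.4 -3.6] q6 1.43
delta tool [ 0.7  0.4 44.9] rot z 0.001
after turn: delta [ 0.7  0.4 44.9]
```

View pics/s15.png

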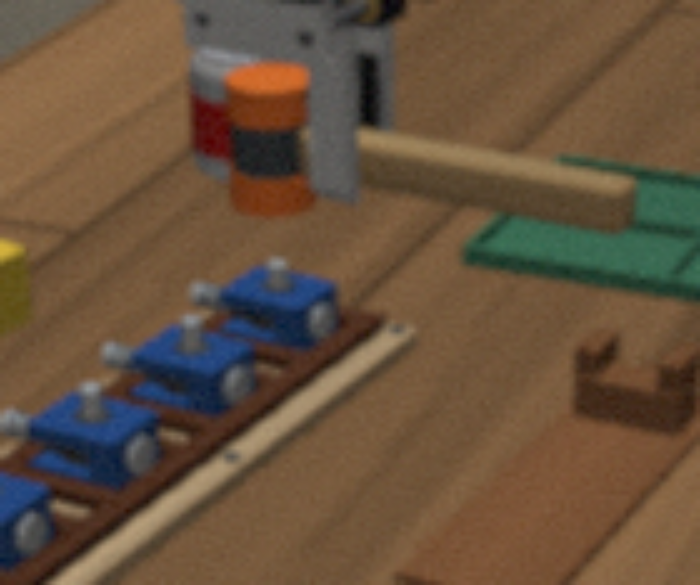

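View pics/t15.png

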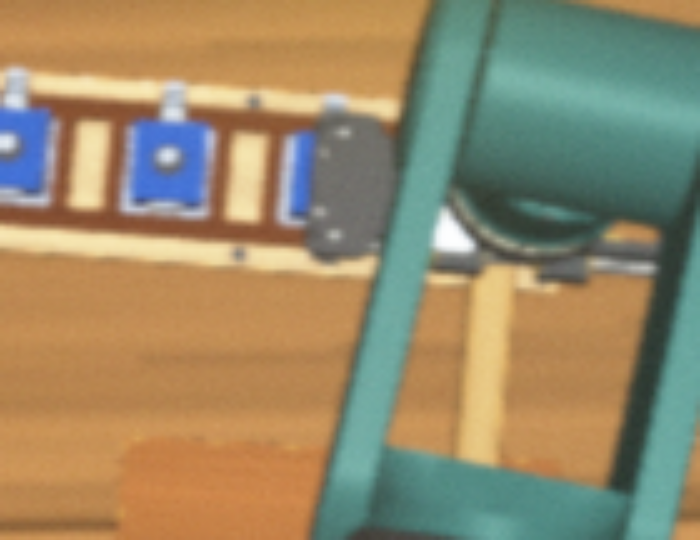

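```bash
python3 -m handwheel '{"delta_pos":[[0.7,0.4,20],[0,0,8],[0,0,4],[0,0,4],[0,0,2],[0,0,0],[0,0,0],[0,0,0]],"rotation":[[0,0,0],[0,0,0],[0,0,0],[0,0,0],[0,0,0],[0,0,0],[0,0,0],[0,0,0]],"claw":[1,1,1,1,1,1,1,1]}'
python3 - <<'E'
from h import *
go(563.5,-82.5,58.3,-1.677)
s=snap("side","side16")
b=s["color"][150:280,260:400]; cv2.imwrite("pics/s16.png",cv2.resize(b,None,fx=5,fy=4.5)[:,:,::-1])
E
```

```text
time: 35.6
tool_pos: [0.5636, -0.0829, 0.0654]
ee_rot: [-3.141, -0.0, -1.677]
wrist_force: [-4.1, 0.9, 3.9]
width: 0.0198
t 35.60 tcp [563.6 -82.9  65.4] rpy [-3.141 -0.    -1.677] w 19.8 F [-4.1  0.9  3.9] q6 1.43
delta tool [-0.4  0.1  7.1] rot z 0.0
after turn: delta [-0.4  0.1  7.1]
```

View pics/s16.png

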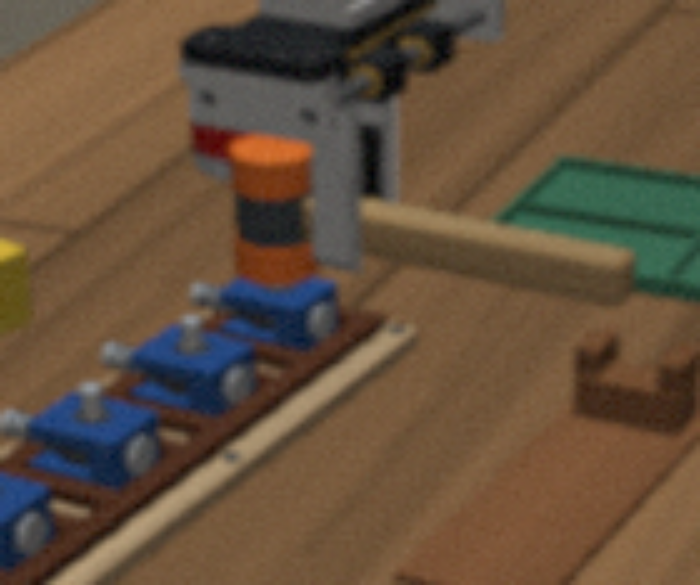

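```bash
python3 -m handwheel '{"delta_pos":[[0,0,3],[0,0,3],[0,0,1.5],[0,0,0],[0,0,0],[0,0,0],[0,0,0],[0,0,0]],"rotation":[[0,0,0],[0,0,0],[0,0,0],[0,0,0],[0,0,0],[0,0,0],[0,0,0],[0,0,0]],"claw":[1,1,1,1,1,1,1,1]}'
python3 - <<'E'
from h import *
go(563.5,-82.5,58.3,-1.677)
s=snap("side","side17")
b=s["color"][150:280,260:400]; cv2.imwrite("pics/s17.png",cv2.resize(b,None,fx=5,fy=4.5)[:,:,::-1])
E
```

```text
time: 36.65
tool_pos: [0.5635, -0.083, 0.0582]
ee_rot: [-3.141, -0.0, -1.677]
wrist_force: [-7.3, 2.4, 8.0]
width: 0.0194
t 36.65 tcp [563.5 -83.   58.2] rpy [-3.141 -0.    -1.677] w 19.4 F [-7.3  2.4  8. ] q6 1.43
delta tool [-0.5  0.1 -0.1] rot z 0.0
after turn: delta [-0.5  0.1 -0.1]
```

View pics/s17.png

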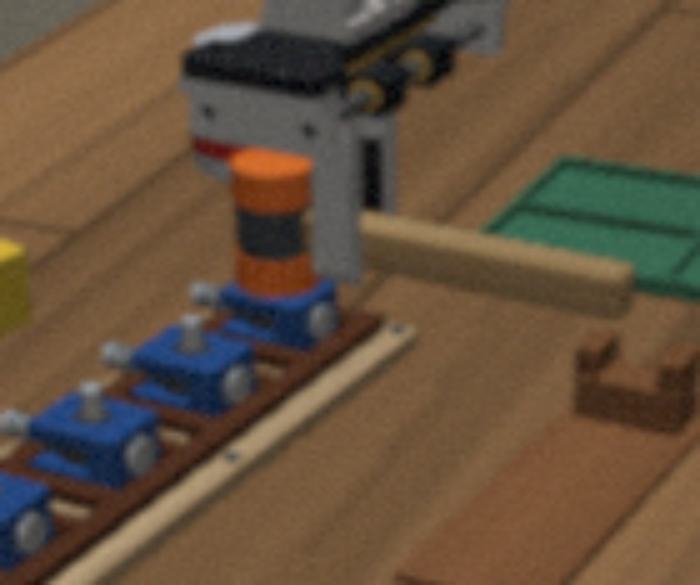

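```bash
python3 -m handwheel '{"delta_pos":[[0,0,2],[0,0,0],[0,0,0],[0,0,-15],[0,0,-25],[0,0,-10],[0,0,0],[0,0,0]],"rotation":[[0,0,0],[0,0,0],[0,0,0],[0,0,0],[0,0,0],[0,0,0],[0,0,0],[0,0,0]],"claw":[1,1,1,1,1,1,1,1]}'
python3 - <<'E'
from h import *
go(563.5,-82.5,58.3,-1.677)
s=snap("side","side18")
b=s["color"][150:280,260:400]; cv2.imwrite("pics/s18.png",cv2.resize(b,None,fx=5,fy=4.5)[:,:,::-1])
E
```

```text
time: 37.7
tool_pos: [0.5628, -0.0829, 0.1034]
ee_rot: [3.14, 0.0, -1.677]
wrist_force: [-0.5, -0.4, -4.5]
width: 0.0196
t 37.70 tcp [562.8 -82.9 103.4] rpy [ 3.14   0.    -1.677] w 19.6 F [-0.5 -0.4 -4.5] q6 1.43
delta tool [-0.4 -0.7 45.1] rot z -0.0
after turn: delta [-0.4 -0.6 45.1]
```

View pics/s18.png

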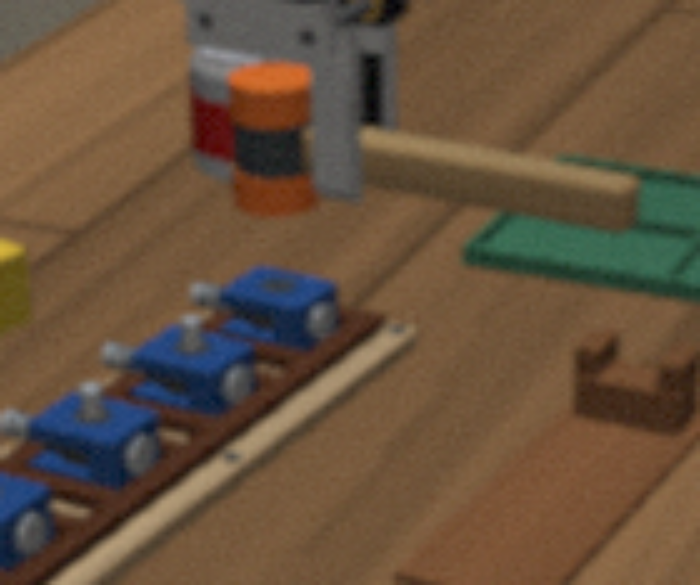

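```bash
python3 -m handwheel '{"delta_pos":[[-39,0,0],[-39,0,0],[0,0,10],[0,0,10],[0,0,0],[0,0,0],[0,0,4],[0,0,4]],"rotation":[[0,0,0],[0,0,0],[0,0,0],[0,0,0],[0,0,0],[0,0,0],[0,0,0],[0,0,0]],"claw":[1,1,1,1,1,1,1,1]}'
python3 - <<'E'
from h import *
go(570.7,-5.3,58.3,-1.677)
E
```

```text
time: 38.75
tool_pos: [0.5719, -0.0057, 0.0769]
ee_rot: [-3.141, -0.0, -1.677]
wrist_force: [-0.8, 0.1, -3.5]
width: 0.0198
t 38.75 tcp [571.9  -5.7  76.9] rpy [-3.141 -0.    -1.677] w 19.8 F [-0.8  0.1 -3.5] q6 1.57
delta tool [-0.3  1.2 18.6] rot z -0.0
after turn: delta [-0.3  1.2 18.6]
```

```bash
python3 -m handwheel '{"delta_pos":[[0,1,4],[0,0,4],[0,0,4],[0,0,4],[0,0,3],[0,0,1.5],[0,0,0],[0,0,0]],"rotation":[[0,0,0],[0,0,0],[0,0,0],[0,0,0],[0,0,0],[0,0,0],[0,0,0],[0,0,0]],"claw":[1,1,1,1,1,1,1,1]}'
python3 -m handwheel '{"delta_pos":[[0,0,2],[0,0,0],[0,0,-10],[0,0,-30],[0,0,-10],[0,0,0],[0,0,0],[0,0,0]],"rotation":[[0,0,0],[0,0,0],[0,0,0],[0,0,0],[0,0,0],[0,0,0],[0,0,0],[0,0,0]],"claw":[1,1,1,1,1,1,1,1]}'
python3 - <<'E'
from h import *
go(579.2,72.9,58.3,-1.677)
s=snap("side","side18")
b=s["color"][160:320,220:400]; cv2.imwrite("pics/s19.png",cv2.resize(b,None,fx=4.4,fy=3.7)[:,:,::-1])
E
```

```text
time: 39.75
tool_pos: [0.5709, -0.0055, 0.0579]
ee_rot: [-3.14, -0.0, -1.677]
wrist_force: [-5.8, 0.6, 9.6]
width: 0.02
time: 40.75
tool_pos: [0.5699, -0.0052, 0.1027]
ee_rot: [3.139, -0.0, -1.677]
wrist_force: [-0.1, 0.6, -3.5]
width: 0.02
t 40.75 tcp [569.9  -5.2 102.7] rpy [ 3.139 -0.    -1.677] w 20.0 F [-0.1  0.6 -3.5] q6 1.57
delta tool [-78.7  -1.1  44.4] rot z -0.0
after turn: delta [-78.7  -1.   44.4]
```

View pics/s19.png

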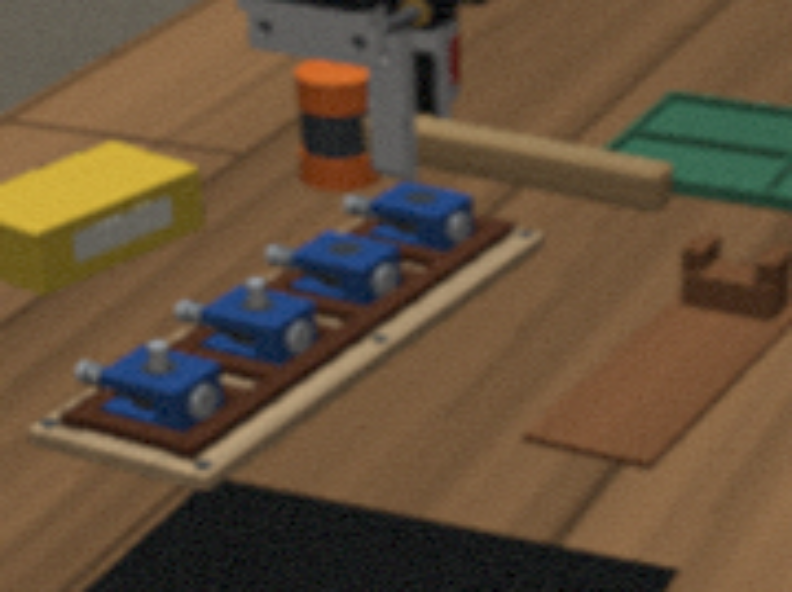

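```bash
python3 - <<'E'
from h import *
s=snap("side"); t=snap("top")
b=s["color"][205:235,278:330]; cv2.imwrite("pics/s20.png",cv2.resize(b,None,fx=14,fy=14,interpolation=cv2.INTER_CUBIC)[:,:,::-1])
E
```

```text
(no output)
```

View pics/s20.png

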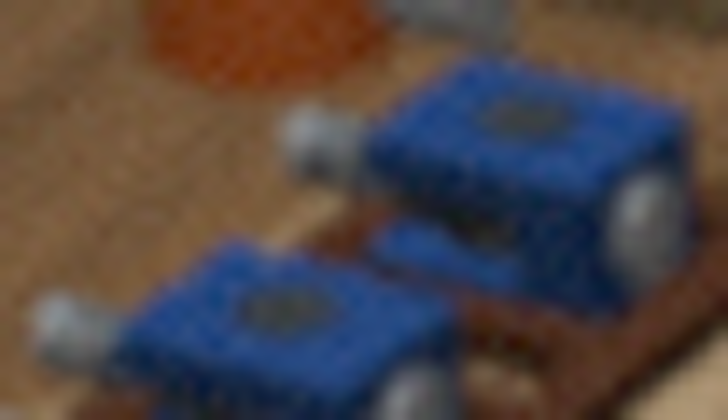

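```bash
python3 -m handwheel '{"delta_pos":[[-39,-0.5,0],[-39.5,-0.5,0],[0,0,10],[0,0,10],[0,0,4],[0,0,4],[0,0,4],[0,0,4]],"rotation":[[0,0,0],[0,0,0],[0,0,0],[0,0,0],[0,0,0],[0,0,0],[0,0,0],[0,0,0]],"claw":[1,1,1,1,1,1,1,1]}'
python3 -m handwheel '{"delta_pos":[[0,0,4],[0,0,3],[0,0,2],[0,0,2],[0,0,1],[0,0,0],[0,0,0],[0,0,0]],"rotation":[[0,0,0],[0,0,0],[0,0,0],[0,0,0],[0,0,0],[0,0,0],[0,0,0],[0,0,0]],"claw":[1,1,1,1,1,1,1,1]}'
python3 - <<'E'
from h import *
go(579.2,72.9,58.3,-1.677)
E
```

```text
time: 41.9
tool_pos: [0.5803, 0.0721, 0.0699]
ee_rot: [-3.14, -0.001, -1.678]
wrist_force: [-3.8, -1.1, 4.0]
width: 0.0196
time: 42.9
tool_pos: [0.5802, 0.0723, 0.0575]
ee_rot: [-3.141, -0.001, -1.677]
wrist_force: [-5.3, -2.4, 8.6]
width: 0.0201
t 42.90 tcp [580.2  72.3  57.5] rpy [-3.141e+00 -1.000e-03 -1.677e+00] w 20.1 F [-5.3 -2.4  8.6] q6 1.70
delta tool [-0.5  1.1 -0.8] rot z -0.0
after turn: delta [-0.5  1.1 -0.8]
```

Press a touch further, then lift and go to pocket 1.

```bash
python3 -m handwheel '{"delta_pos":[[0,0,2],[0,0,1],[0,0,0],[0,0,0],[0,0,0],[0,0,0],[0,0,0],[0,0,0]],"rotation":[[0,0,0],[0,0,0],[0,0,0],[0,0,0],[0,0,0],[0,0,0],[0,0,0],[0,0,0]],"claw":[1,1,1,1,1,1,1,1]}'
python3 -m handwheel '{"delta_pos":[[0,0,-20],[0,0,-35],[0,0,0],[-39,-0.5,0],[-39.5,-0.5,0],[0,0,0],[0,0,0],[0,0,0]],"rotation":[[0,0,0],[0,0,0],[0,0,0],[0,0,0],[0,0,0],[0,0,0],[0,0,0],[0,0,0]],"claw":[1,1,1,1,1,1,1,1]}'
python3 - <<'E'
from h import *
go(588,150.8,58.3,-1.677)
s=snap("side","side21")
b=s["color"][160:320,220:400]; cv2.imwrite("pics/s21.png",cv2.resize(b,None,fx=4.4,fy=3.7,interpolation=cv2.INTER_CUBIC)[:,:,::-1])
E
```

```text
time: 43.9
tool_pos: [0.5802, 0.0723, 0.0573]
ee_rot: [-3.14, -0.001, -1.677]
wrist_force: [-12.0, -2.7, 18.3]
width: 0.0204
time: 44.9
tool_pos: [0.589, 0.1497, 0.1071]
ee_rot: [3.14, -0.001, -1.678]
wrist_force: [-0.0, -0.2, -3.6]
width: 0.0196
t 44.90 tcp [589.  149.7 107.1] rpy [ 3.140e+00 -1.000e-03 -1.678e+00] w 19.6 F [-0.  -0.2 -3.6] q6 1.83
delta tool [-1.1  1.  48.8] rot z -0.001
after turn: delta [-1.   1.1 48.8]
```

View pics/s21.png

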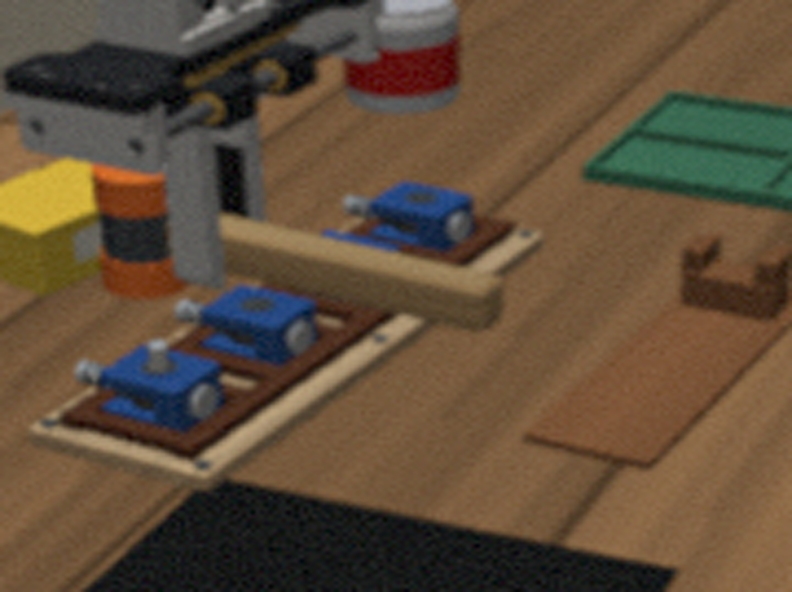

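```bash
python3 -m handwheel '{"delta_pos":[[-1,1,15],[0,0,10],[0,0,4],[0,0,4],[0,0,4],[0,0,4],[0,0,4],[0,0,3]],"rotation":[[0,0,0],[0,0,0],[0,0,0],[0,0,0],[0,0,0],[0,0,0],[0,0,0],[0,0,0]],"claw":[1,1,1,1,1,1,1,1]}'
python3 -m handwheel '{"delta_pos":[[0,0,2],[0,0,2],[0,0,1],[0,0,0],[0,0,0],[0,0,0],[0,0,0],[0,0,0]],"rotation":[[0,0,0],[0,0,0],[0,0,0],[0,0,0],[0,0,0],[0,0,0],[0,0,0],[0,0,0]],"claw":[1,1,1,1,1,1,1,1]}'

```

```text
time: 45.95
tool_pos: [0.5887, 0.1518, 0.061]
ee_rot: [-3.14, 0.0, -1.677]
wrist_force: [-3.0, -0.7, 5.0]
width: 0.0201
time: 46.95
tool_pos: [0.5887, 0.1518, 0.0574]
ee_rot: [-3.14, 0.0, -1.677]
wrist_force: [-6.4, 0.4, 10.1]
width: 0.0196
```

```bash
python3 -m handwheel '{"delta_pos":[[0,0,2],[0,0,1],[0,0,0],[0,0,0],[0,0,0],[0,0,0],[0,0,0],[0,0,0]],"rotation":[[0,0,0],[0,0,0],[0,0,0],[0,0,0],[0,0,0],[0,0,0],[0,0,0],[0,0,0]],"claw":[1,1,1,1,1,1,1,1]}'
python3 -m handwheel '{"delta_pos":[[0,0,-20],[0,0,-35],[0,0,0],[52,0,0],[52,0,0],[52,0,0],[0,0,0],[0,0,0]],"rotation":[[0,0,0],[0,0,0],[0,0,0],[0,0,0],[0,0,0],[0,0,0],[0,0,0],[0,0,0]],"claw":[1,1,1,1,1,1,1,1]}'
python3 - <<'E'
from h import *
go(570.7,-5.3,57.3,-1.677)
s=snap("side","side22"); t=snap("top")
b=s["color"][190:320,220:330]; cv2.imwrite("pics/s22.png",cv2.resize(b,None,fx=6,fy=4.6,interpolation=cv2.INTER_CUBIC)[:,:,::-1])
E
```

```text
time: 47.95
tool_pos: [0.5886, 0.1519, 0.0566]
ee_rot: [-3.14, 0.0, -1.677]
wrist_force: [-10.8, -1.1, 19.0]
width: 0.0199
time: 48.95
tool_pos: [0.571, -0.0033, 0.1049]
ee_rot: [3.138, 0.001, -1.678]
wrist_force: [0.1, 0.8, -3.5]
width: 0.0199
t 48.95 tcp [571.   -3.3 104.9] rpy [ 3.138e+00  1.000e-03 -1.678e+00] w 19.9 F [ 0.1  0.8 -3.5] q6 1.57
delta tool [ 2.1 -0.  47.6] rot z -0.001
after turn: delta [ 2.1  0.1 47.6]
```

View pics/s22.png

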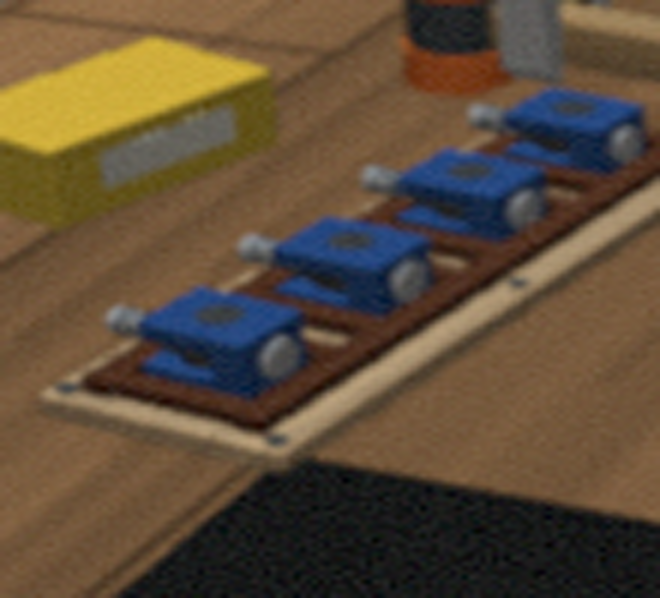

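```bash
python3 -m handwheel '{"delta_pos":[[2,0,20],[0,0,15],[0,0,6],[0,0,3],[0,0,3],[0,0,2],[0,0,2],[0,0,1]],"rotation":[[0,0,0],[0,0,0],[0,0,0],[0,0,0],[0,0,0],[0,0,0],[0,0,0],[0,0,0]],"claw":[1,1,1,1,1,1,1,1]}'
python3 -m handwheel '{"delta_pos":[[0,0,1],[0,0,0],[0,0,0],[0,0,-20],[0,0,-33],[0,0,0],[39,0.5,0],[38.5,0,0]],"rotation":[[0,0,0],[0,0,0],[0,0,0],[0,0,0],[0,0,0],[0,0,0],[0,0,0],[0,0,0]],"claw":[1,1,1,1,1,1,1,1]}'
python3 -m handwheel '{"delta_pos":[[0,0,0],[0,0,20],[0,0,15],[0,0,6],[0,0,3],[0,0,3],[0,0,2],[0,0,2]],"rotation":[[0,0,0],[0,0,0],[0,0,0],[0,0,0],[0,0,0],[0,0,0],[0,0,0],[0,0,0]],"claw":[1,1,1,1,1,1,1,1]}'

```

```text
time: 50.05
tool_pos: [0.572, -0.0055, 0.0568]
ee_rot: [-3.14, -0.0, -1.677]
wrist_force: [-4.5, -0.6, 5.9]
width: 0.02
time: 51.05
tool_pos: [0.562, -0.0827, 0.1051]
ee_rot: [3.139, 0.0, -1.676]
wrist_force: [-0.0, 0.2, -3.3]
width: 0.0198
time: 52.05
tool_pos: [0.5632, -0.0825, 0.0568]
ee_rot: [-3.141, -0.0, -1.677]
wrist_force: [-3.1, 1.3, 5.7]
width: 0.0196
```

```bash
python3 -m handwheel '{"delta_pos":[[0,0,2],[0,0,1],[0,0,0],[0,0,0],[0,0,0],[0,0,0],[0,0,0],[0,0,0]],"rotation":[[0,0,0],[0,0,0],[0,0,0],[0,0,0],[0,0,0],[0,0,0],[0,0,0],[0,0,0]],"claw":[1,1,1,1,1,1,1,1]}'
python3 -m handwheel '{"delta_pos":[[0,0,-20],[0,0,-35],[0,0,-20],[0,0,0],[0,0,0],[0,0,0],[0,0,0],[0,0,0]],"rotation":[[0,0,0],[0,0,0],[0,0,0],[0,0,0],[0,0,0],[0,0,0],[0,0,0],[0,0,0]],"claw":[1,1,1,1,1,1,1,1]}'
python3 - <<'E'
from h import *
go(435.7,23.8,130,-1.677)
s=snap("side","side23"); t=snap("top","top23")
b=s["color"][150:250,250:400]; cv2.imwrite("pics/s23.png",cv2.resize(b,None,fx=5,fy=5,interpolation=cv2.INTER_CUBIC)[:,:,::-1])
b=t["color"][170:260,260:420]; cv2.imwrite("pics/t23.png",cv2.resize(b,None,fx=5,fy=5,interpolation=cv2.INTER_CUBIC)[:,:,::-1])
E
```

```text
time: 53.05
tool_pos: [0.5633, -0.0825, 0.0568]
ee_rot: [-3.14, -0.0, -1.677]
wrist_force: [-5.5, 0.7, 8.9]
width: 0.0198
time: 54.05
tool_pos: [0.5627, -0.0824, 0.1277]
ee_rot: [3.141, 0.0, -1.677]
wrist_force: [0.2, 0.0, -2.6]
width: 0.0197
t 54.05 tcp [562.7 -82.4 127.7] rpy [ 3.141  0.    -1.677] w 19.7 F [ 0.2  0.  -2.6] q6 1.43
delta tool [-92.1 137.6  -2.2] rot z -0.0
after turn: delta [-92.1 137.6  -2.3]
```

View pics/s23.png

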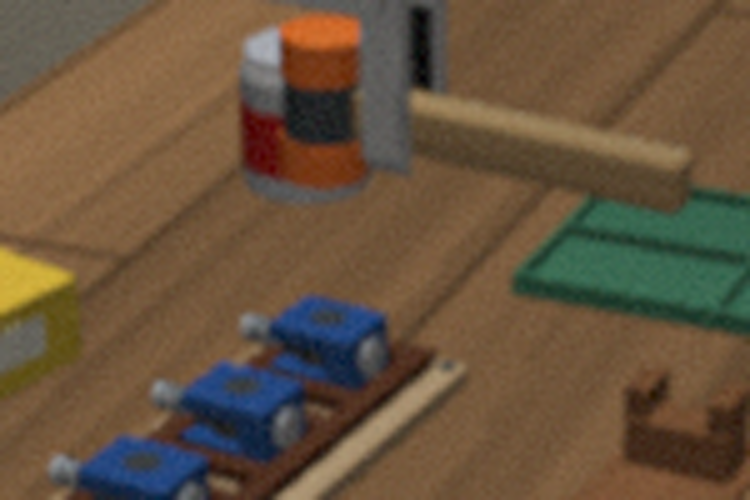

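View pics/t23.png

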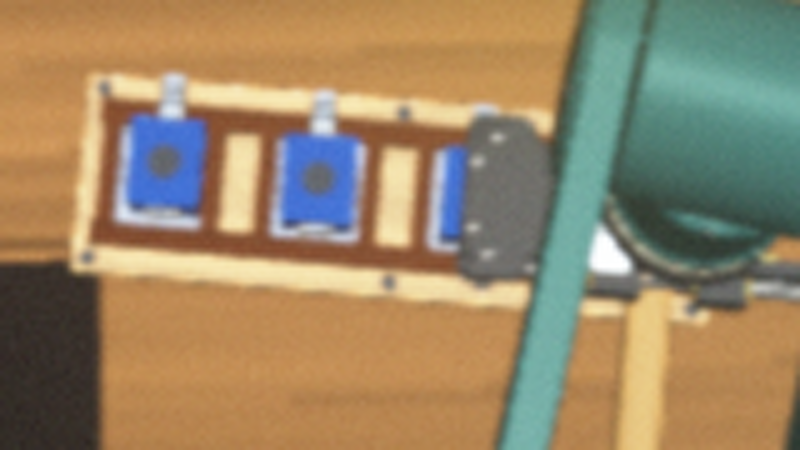

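```bash
python3 - <<'E'
from h import *
t=snap("top"); H=hsv(t)
g=(H[...,1]<110)&(H[...,2]<150)&(H[...,2]>50)
for px in ((292.6,202),(323.5,205.6)):
    yy,xx=np.indices(g.shape); m=g&(np.hypot(xx-px[0],yy-px[1])<4.5)
    c=[xx[m].mean(),yy[m].mean()]; print(c,m.sum(),plane(t,[c],.042)[0].round(4))
E
```

```text
[np.float64(292.4074074074074), np.float64(201.74074074074073)] 27 [0.6306 0.1432 0.042 ]
[np.float64(323.22222222222223), np.float64(205.2962962962963)] 27 [0.6204 0.0682 0.042 ]
```

```bash
python3 -m handwheel '{"delta_pos":[[-31,46,0],[-31,46,0],[-30,45.6,0],[0,0,0],[0,0,0],[0,0,0],[0,0,0],[0,0,0]],"rotation":[[0,0,0],[0,0,0],[0,0,0],[0,0,-0.178],[0,0,-0.178],[0,0,-0.178],[0,0,-0.178],[0,0,-0.178]],"claw":[1,1,1,1,1,1,1,1]}'
python3 -m handwheel '{"delta_pos":[[0,0,0],[0,0,0],[0,0,0],[0,0,0],[0,0,0],[0,0,20],[0,0,0],[0,0,0]],"rotation":[[0,0,-0.178],[0,0,-0.178],[0,0,-0.178],[0,0,-0.178],[0,0,0],[0,0,0],[0,0,0],[0,0,0]],"claw":[1,1,1,1,1,1,1,1]}'
python3 - <<'E'
from h import *
go(435.7,23.8,23,-.075)
s=snap("side","side24"); t=snap("top","top24")
b=s["color"][150:270,300:450]; cv2.imwrite("pics/s24.png",cv2.resize(b,None,fx=5,fy=5,interpolation=cv2.INTER_CUBIC)[:,:,::-1])
b=t["color"][170:300,270:420]; cv2.imwrite("pics/t24.png",cv2.resize(b,None,fx=5,fy=4.5,interpolation=cv2.INTER_CUBIC)[:,:,::-1])
E
```

```text
time: 55.2
tool_pos: [0.436, 0.0236, 0.1286]
ee_rot: [-3.141, -0.001, -0.781]
wrist_force: [-0.2, -0.6, -4.4]
width: 0.0195
time: 56.2
tool_pos: [0.4362, 0.0236, 0.1088]
ee_rot: [3.141, -0.001, -0.076]
wrist_force: [-0.9, 0.9, -2.4]
width: 0.0199
t 56.20 tcp [436.2  23.6 108.8] rpy [ 3.141e+00 -1.000e-03 -7.600e-02] w 19.9 F [-0.9  0.9 -2.4] q6 0.00
delta tool [-0.5 -0.2 85.8] rot z -0.001
after turn: delta [-0.5 -0.1 85.8]
```

View pics/s24.png

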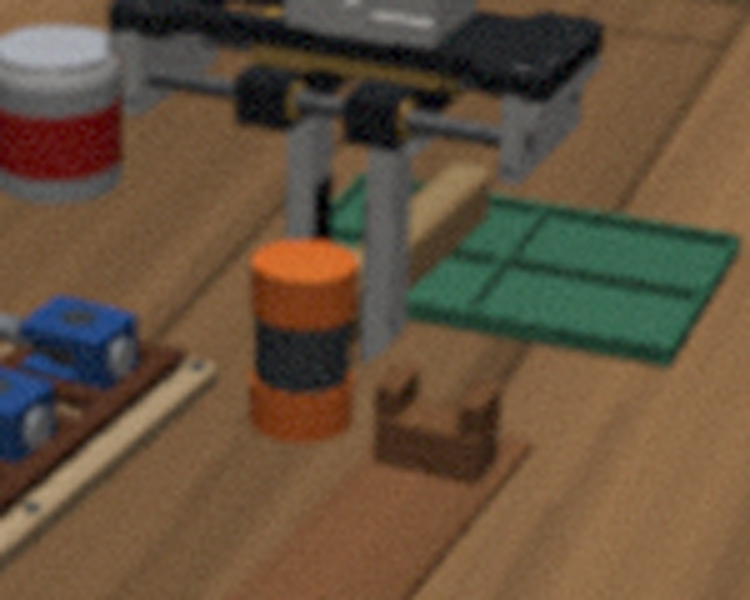

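View pics/t24.png

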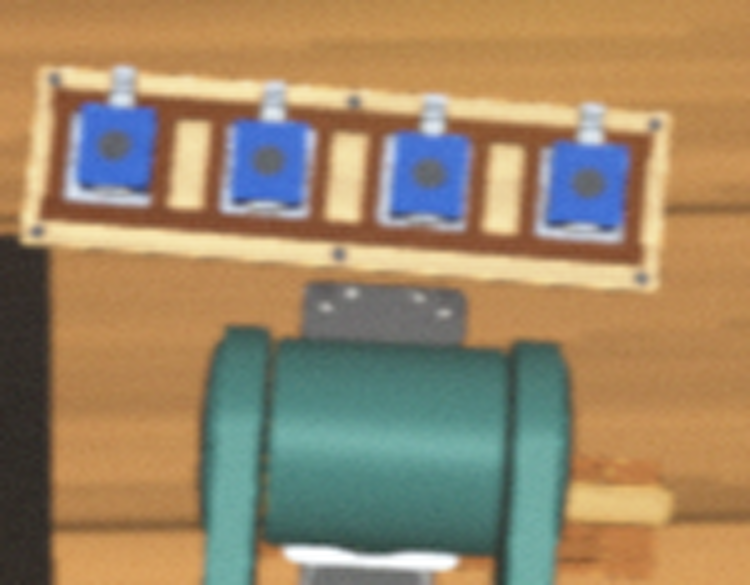

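```bash
python3 -m handwheel '{"delta_pos":[[-0.5,0,25],[0,0,25],[0,0,15],[0,0,10],[0,0,5],[0,0,3],[0,0,2],[0,0,0]],"rotation":[[0,0,0],[0,0,0],[0,0,0],[0,0,0],[0,0,0],[0,0,0],[0,0,0],[0,0,0]],"claw":[1,1,1,1,1,1,1,1]}'
python3 - <<'E'
from h import *
go(435.7,23.8,22.5,-.075)
s=snap("side","side25")
b=s["color"][180:290,320:430]; cv2.imwrite("pics/s25.png",cv2.resize(b,None,fx=5,fy=5,interpolation=cv2.INTER_CUBIC)[:,:,::-1])
E
```

```text
time: 57.3
tool_pos: [0.436, 0.0238, 0.024]
ee_rot: [-3.141, -0.001, -0.075]
wrist_force: [-0.7, 1.1, -1.6]
width: 0.0196
t 57.30 tcp [436.   23.8  24. ] rpy [-3.141e+00 -1.000e-03 -7.500e-02] w 19.6 F [-0.7  1.1 -1.6] q6 -0.00
delta tool [-0.3  0.   1.5] rot z 0.0
after turn: delta [-0.3  0.   1.5]
```

View pics/s25.png

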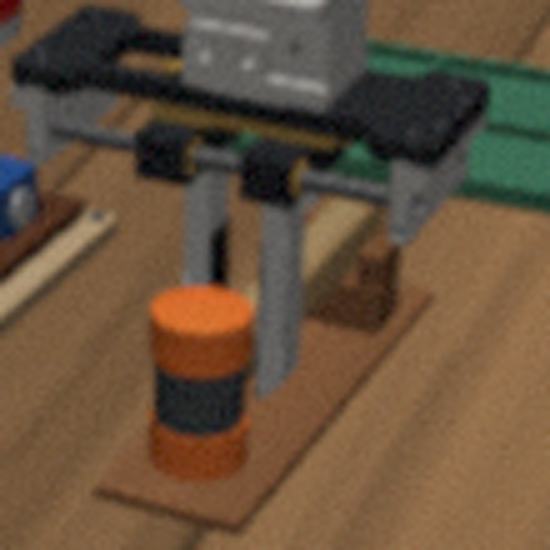

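```bash
python3 -m handwheel '{"delta_pos":[[0,0,1.3],[0,0,0],[0,0,0],[0,0,0],[0,0,0],[0,0,-20],[0,0,-40],[0,0,-40]],"rotation":[[0,0,0],[0,0,0],[0,0,0],[0,0,0],[0,0,0],[0,0,0],[0,0,0],[0,0,0]],"claw":[1,1,0.5,0.2,-0.28,-0.28,-0.28,-0.28]}'
python3 -m handwheel '{"delta_pos":[[44,24,0],[44,25,0],[44,24,0],[45,25,0],[0,0,0],[0,0,0],[0,0,0],[0,0,0]],"rotation":[[0,0,0],[0,0,0],[0,0,0],[0,0,0],[0,0,0.178],[0,0,0.178],[0,0,0.178],[0,0,0.178]],"claw":[-0.28,-0.28,-0.28,-0.28,-0.28,-0.28,-0.28,-0.28]}'
python3 -m handwheel '{"delta_pos":[[0,0,0],[0,0,0],[0,0,0],[0,0,0],[0,0,0],[0,0,20],[0,0,15],[0,0,0]],"rotation":[[0,0,0.178],[0,0,0.178],[0,0,0.178],[0,0,0.178],[0,0,0.178],[0,0,0],[0,0,0],[0,0,0]],"claw":[-0.28,-0.28,-0.28,-0.28,-0.28,-0.28,-0.28,-0.28]}'
python3 - <<'E'
from h import *
go(605.3,-87,22.5,-1.677)
s=snap("side","side26"); t=snap("top","top26")
b=s["color"][150:330,220:430]; cv2.imwrite("pics/s26.png",cv2.resize(b,None,fx=3.8,fy=3.3,interpolation=cv2.INTER_CUBIC)[:,:,::-1])
b=t["color"][170:330,260:520]; cv2.imwrite("pics/t26.png",cv2.resize(b,None,fx=3,fy=3.3,interpolation=cv2.INTER_CUBIC)[:,:,::-1])
E
```

```text
time: 58.35
tool_pos: [0.4351, 0.0236, 0.1228]
ee_rot: [3.141, 0.001, -0.075]
wrist_force: [0.1, 0.0, -0.2]
width: 0.0601
time: 59.35
tool_pos: [0.6045, -0.0875, 0.1216]
ee_rot: [3.141, 0.0, -0.793]
wrist_force: [-0.4, 0.6, -0.3]
width: 0.0605
time: 60.35
tool_pos: [0.6032, -0.087, 0.0848]
ee_rot: [3.137, 0.0, -1.677]
wrist_force: [0.5, 0.5, -0.2]
width: 0.0602
t 60.35 tcp [603.2 -87.   84.8] rpy [ 3.137  0.    -1.677] w 60.2 F [ 0.5  0.5 -0.2] q6 1.44
delta tool [-0.2 -2.3 62.3] rot z -0.0
after turn: delta [-0.3 -2.1 62.3]
```

View pics/s26.png

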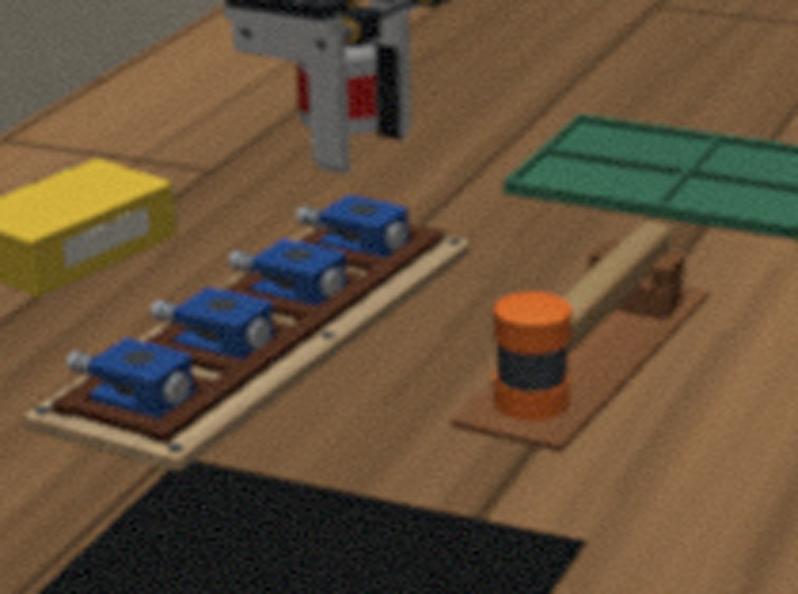

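View pics/t26.png

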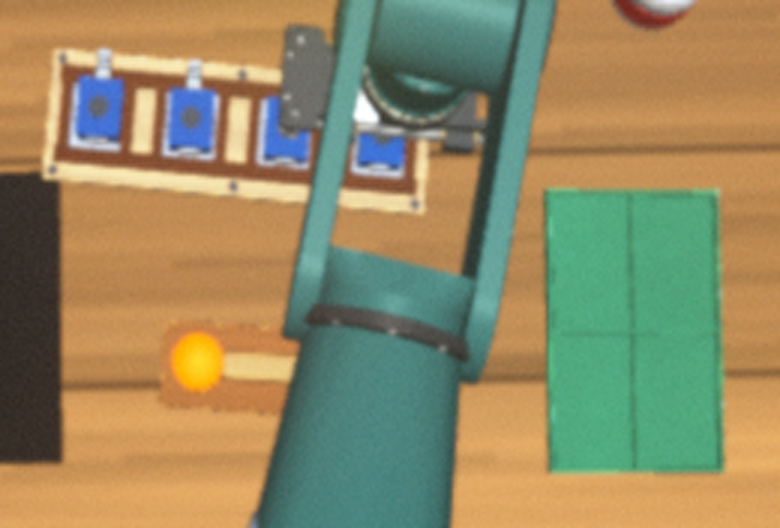

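Mallet is back in its cradle, upright with its handle in the notch; all four joints are in the jig with dark flush pins. Descending on the pocket 4 joint.

```bash
python3 -m handwheel '{"delta_pos":[[0,-2,25],[0,0,20],[0,0,12],[0,0,4],[0,0,0.5],[0,0,0],[0,0,0],[0,0,0]],"rotation":[[0,0,0],[0,0,0],[0,0,0],[0,0,0],[0,0,0],[0,0,0],[0,0,0],[0,0,0]],"claw":[-0.28,-0.28,-0.28,-0.28,-0.28,-0.28,0.4,1]}'
python3 - <<'E'
from h import *
go(605.3,-87,22.5,-1.677)
E
```

```text
time: 61.45
tool_pos: [0.6068, -0.0876, 0.0259]
ee_rot: [-3.141, -0.0, -1.677]
wrist_force: [-0.4, 0.0, -0.1]
width: 0.0437
t 61.45 tcp [606.8 -87.6  25.9] rpy [-3.141 -0.    -1.677] w 43.7 F [-0.4  0.  -0.1] q6 1.44
delta tool [-0.4  1.5  3.4] rot z 0.0
after turn: delta [-0.4  1.5  3.4]
```

```bash
python3 -m handwheel '{"delta_pos":[[0,1,3],[0,0,0],[0,0,0],[0,0,0],[0,0,-15],[0,0,-30],[0,0,-25],[0,0,0]],"rotation":[[0,0,0],[0,0,0],[0,0,0],[0,0,0],[0,0,0],[0,0,0],[0,0,0],[0,0,-0.084]],"claw":[-0.1,0.3,1,1,1,1,1,1]}'
python3 -m handwheel '{"delta_pos":[[49,20,0],[49,20,0],[49,20,0],[49,20,0],[49,20,0],[0,0,15],[0,0,15],[0,0,0]],"rotation":[[0,0,0],[0,0,0],[0,0,0],[0,0,0],[0,0,0],[0,0,0],[0,0,0],[0,0,0]],"claw":[1,1,1,1,1,1,1,1]}'
python3 - <<'E'
from h import *
go(499.6,-329,14,-1.593)
s=snap("side","side27"); t=snap("top","top27")
b=s["color"][150:250,260:460]; cv2.imwrite("pics/s27.png",cv2.resize(b,None,fx=4,fy=4,interpolation=cv2.INTER_CUBIC)[:,:,::-1])
E
```

```text
time: 62.45
tool_pos: [0.6075, -0.0879, 0.0966]
ee_rot: [-3.135, -0.002, -1.591]
wrist_force: [0.1, -0.0, -4.3]
width: 0.0353
time: 63.45
tool_pos: [0.4992, -0.3278, 0.06]
ee_rot: [3.138, 0.003, -1.591]
wrist_force: [-0.4, 0.1, -3.0]
width: 0.0359
t 63.45 tcp [ 499.2 -327.8   60. ] rpy [ 3.138e+00  3.000e-03 -1.591e+00] w 35.9 F [-0.4  0.1 -3. ] q6 0.92
delta tool [ 1.3 -0.6 46. ] rot z 0.002
after turn: delta [ 1.2 -0.4 46. ]
```

View pics/s27.png

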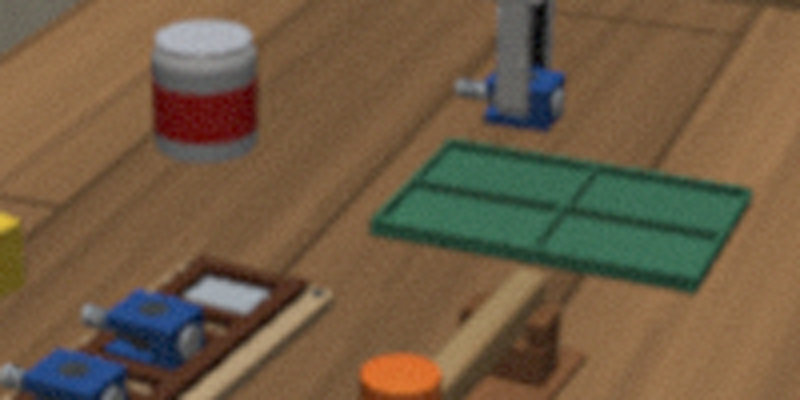

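```bash
python3 -m handwheel '{"delta_pos":[[1,0,20],[0,0,15],[0,0,6],[0,0,3],[0,0,0.5],[0,0,0],[0,0,0],[0,0,0]],"rotation":[[0,0,0],[0,0,0],[0,0,0],[0,0,0],[0,0,0],[0,0,0],[0,0,0],[0,0,0]],"claw":[1,1,1,1,1,1,1,1]}'

```

```text
time: 64.55
tool_pos: [0.5002, -0.3313, 0.0183]
ee_rot: [-3.141, -0.0, -1.593]
wrist_force: [-0.3, 0.1, -2.7]
width: 0.0358
```

```bash
python3 -m handwheel '{"delta_pos":[[0,0,2.5],[0,0,0.5],[0,0,0],[0,0,0],[0,0,0],[0,0,-20],[0,0,-30],[0,0,-35]],"rotation":[[0,0,0],[0,0,0],[0,0,0],[0,0,0],[0,0,0],[0,0,0],[0,0,0],[0,0,0.084]],"claw":[1,1,1,0.1,-0.2,-0.2,-0.2,-0.28]}'
python3 -m handwheel '{"delta_pos":[[-55,-13,0],[-55,-13,0],[-55,-13,0],[-55,-13,0],[-55,-13,0],[-55,-13,0],[0,0,10],[0,0,10]],"rotation":[[0,0,0],[0,0,0],[0,0,0],[0,0,0],[0,0,0],[0,0,0],[0,0,0],[0,0,0]],"claw":[-0.28,-0.28,-0.28,-0.28,-0.28,-0.28,-0.28,-0.28]}'
python3 - <<'E'
from h import *
t=snap("top","top28"); s=snap("side"); go(612.5,-9.8,22.5,-1.677)
b=t["color"][170:330,260:520]; cv2.imwrite("pics/t28.png",cv2.resize(b,None,fx=3,fy=3.3,interpolation=cv2.INTER_CUBIC)[:,:,::-1])
b=s["color"][150:330,220:430]; cv2.imwrite("pics/s28.png",cv2.resize(b,None,fx=3.8,fy=3.3,interpolation=cv2.INTER_CUBIC)[:,:,::-1])
E
```

```text
time: 65.55
tool_pos: [0.5, -0.331, 0.1008]
ee_rot: [3.141, 0.0, -1.679]
wrist_force: [0.7, 0.3, 0.4]
width: 0.0596
time: 66.55
tool_pos: [0.6127, -0.0115, 0.0797]
ee_rot: [-3.141, -0.001, -1.676]
wrist_force: [-0.4, 0.4, 0.1]
width: 0.0602
t 66.65 tcp [611.2 -12.5  78. ] rpy [ 3.138e+00 -1.000e-03 -1.679e+00] w 60.5 F [-0.2  0.5 -0. ] q6 1.57
delta tool [-2.8 -1.2 55.5] rot z -0.002
after turn: delta [-2.8 -1.  55.5]
```

View pics/t28.png

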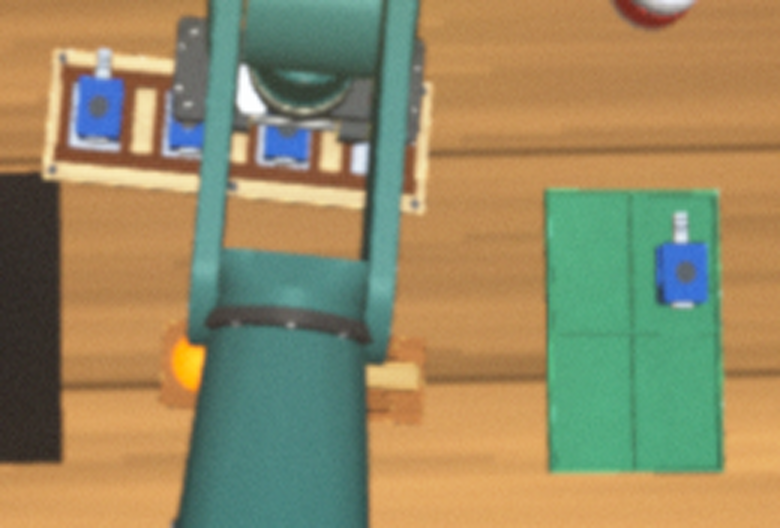

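View pics/s28.png

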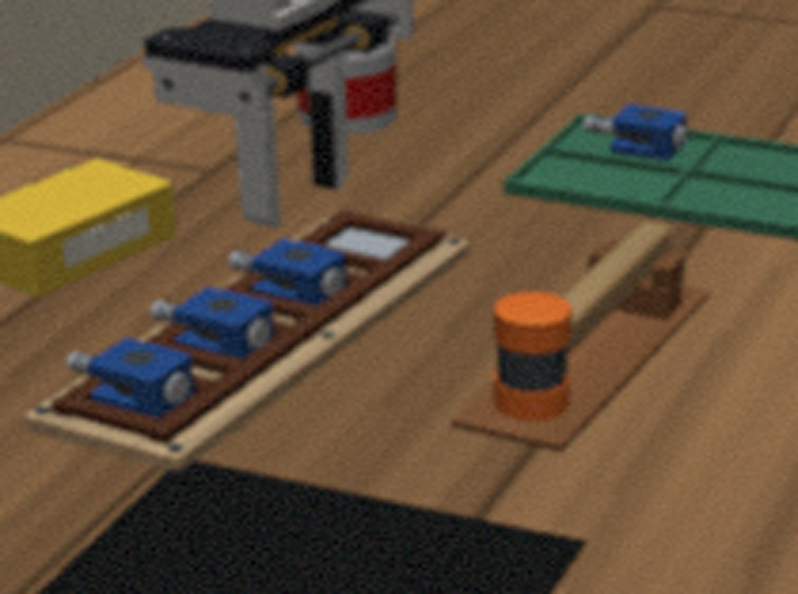

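```bash
python3 -m handwheel '{"delta_pos":[[-2,-0.5,20],[0,0,20],[0,0,11],[0,0,4],[0,0,1.5],[0,0,0],[0,0,0],[0,0,0]],"rotation":[[0,0,0],[0,0,0],[0,0,0],[0,0,0],[0,0,0],[0,0,0],[0,0,0],[0,0,0]],"claw":[-0.28,-0.28,-0.28,-0.28,-0.28,-0.28,0.4,1]}'

```

```text
time: 67.65
tool_pos: [0.6137, -0.0093, 0.024]
ee_rot: [-3.141, -0.0, -1.677]
wrist_force: [-0.8, 0.0, 0.3]
width: 0.0435
```

```bash
python3 -m handwheel '{"delta_pos":[[0,0,1.3],[0,0,0],[0,0,0],[0,0,-15],[0,0,-30],[0,0,-30],[0,0,0],[50,21,0]],"rotation":[[0,0,0],[0,0,0],[0,0,0],[0,0,0],[0,0,0],[0,0,0],[0,0,-0.084],[0,0,0]],"claw":[1,1,1,1,1,1,1,1]}'
python3 -m handwheel '{"delta_pos":[[50,21,0],[50,21,0],[50,22,0],[51,22,0],[0,0,15],[0,0,15],[0,0,0],[0,0,0]],"rotation":[[0,0,0],[0,0,0],[0,0,0],[0,0,0],[0,0,0],[0,0,0],[0,0,0],[0,0,0]],"claw":[1,1,1,1,1,1,1,1]}'
python3 - <<'E'
from h import *
go(501,-259.5,15,-1.593)
s=snap("side")
b=s["color"][140:250,220:460]; cv2.imwrite("pics/s29.png",cv2.resize(b,None,fx=3.3,fy=3.3,interpolation=cv2.INTER_CUBIC)[:,:,::-1])
E
```

```text
time: 68.65
tool_pos: [0.5921, -0.0563, 0.0974]
ee_rot: [-3.14, 0.002, -1.587]
wrist_force: [-0.0, -0.5, -2.8]
width: 0.0357
time: 69.65
tool_pos: [0.5014, -0.2566, 0.067]
ee_rot: [3.141, 0.0, -1.591]
wrist_force: [0.4, -0.6, -2.4]
width: 0.0355
t 69.65 tcp [ 501.4 -256.6   67. ] rpy [ 3.141  0.    -1.591] w 35.5 F [ 0.4 -0.6 -2.4] q6 1.02
delta tool [ 2.9  0.3 52. ] rot z 0.002
after turn: delta [ 2.9  0.3 52. ]
```

View pics/s29.png

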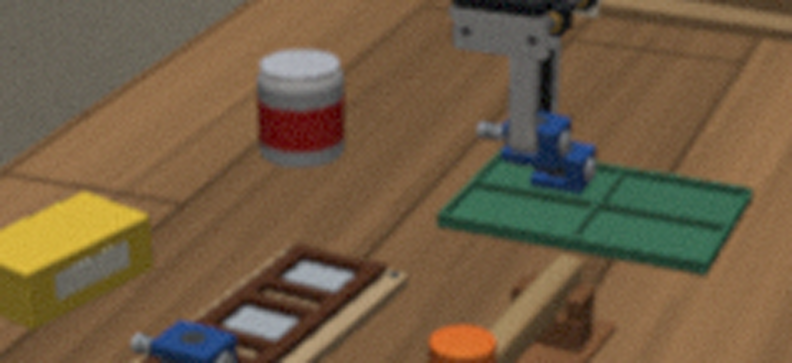

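```bash
python3 -m handwheel '{"delta_pos":[[0,0,20],[0,0,18],[0,0,8],[0,0,4],[0,0,2],[0,0,0],[0,0,0],[0,0,0]],"rotation":[[0,0,0],[0,0,0],[0,0,0],[0,0,0],[0,0,0],[0,0,0],[0,0,0],[0,0,0]],"claw":[1,1,1,1,1,1,1,1]}'

```

```text
time: 70.7
tool_pos: [0.501, -0.2581, 0.0156]
ee_rot: [-3.141, -0.0, -1.593]
wrist_force: [0.0, 0.6, -3.4]
width: 0.0357
```

```bash
python3 -m handwheel '{"delta_pos":[[0,0,1],[0,0,0],[0,0,0],[0,0,0],[0,0,-20],[0,0,-30],[0,0,-35],[-56,-14,0]],"rotation":[[0,0,0],[0,0,0],[0,0,0],[0,0,0],[0,0,0],[0,0,0],[0,0,0.084],[0,0,0]],"claw":[1,1,0.1,-0.2,-0.2,-0.2,-0.2,-0.28]}'
python3 -m handwheel '{"delta_pos":[[-56,-14,0],[-56,-14,0],[-56,-14,0],[-56,-14,0],[-57,-14,0],[0,0,10],[0,0,10],[0,0,0]],"rotation":[[0,0,0],[0,0,0],[0,0,0],[0,0,0],[0,0,0],[0,0,0],[0,0,0],[0,0,0]],"claw":[-0.28,-0.28,-0.28,-0.28,-0.28,-0.28,-0.28,-0.28]}'
python3 - <<'E'
from h import *
t=snap("top","top30"); s=snap("side"); go(620.4,68.2,22.7,-1.677)
b=t["color"][170:330,260:520]; cv2.imwrite("pics/t30.png",cv2.resize(b,None,fx=3,fy=3.3,interpolation=cv2.INTER_CUBIC)[:,:,::-1])
b=s["color"][150:330,220:430]; cv2.imwrite("pics/s30.png",cv2.resize(b,None,fx=3.8,fy=3.3,interpolation=cv2.INTER_CUBIC)[:,:,::-1])
E
```

```text
time: 71.7
tool_pos: [0.5227, -0.2073, 0.1033]
ee_rot: [-3.134, -0.004, -1.684]
wrist_force: [-0.0, 0.7, 0.2]
width: 0.0597
time: 72.7
tool_pos: [0.6187, 0.0668, 0.0773]
ee_rot: [3.138, -0.001, -1.679]
wrist_force: [0.1, 0.0, 0.5]
width: 0.0601
t 72.80 tcp [619.7  66.8  79. ] rpy [ 3.141 -0.    -1.679] w 60.1 F [ 0.4 -0.2  0.7] q6 1.70
delta tool [-1.5 -0.5 56.3] rot z -0.002
after turn: delta [-1.4 -0.5 56.3]
```

View pics/t30.png

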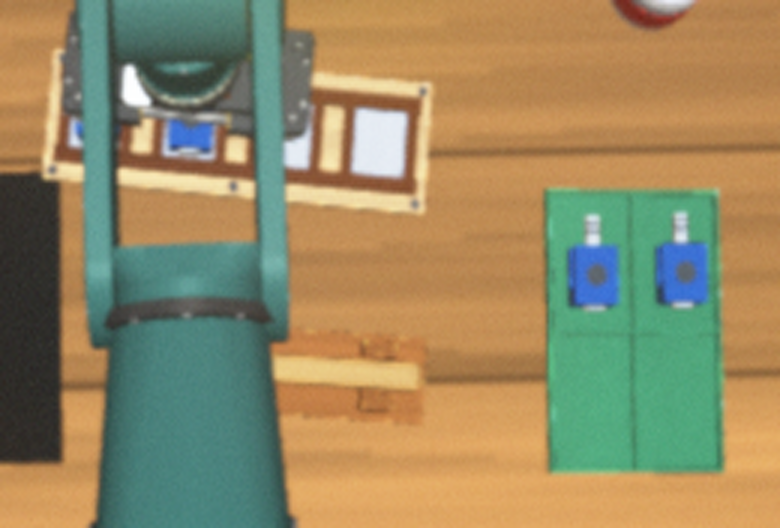

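View pics/s30.png

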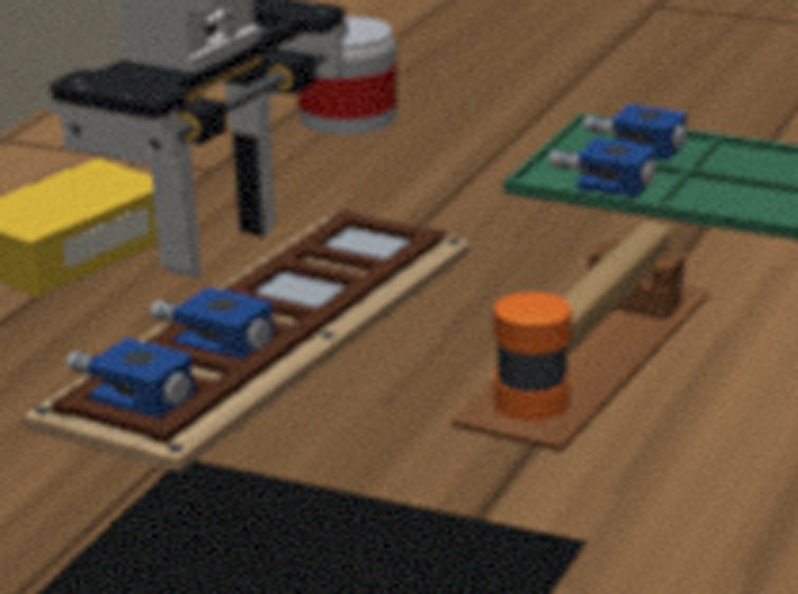

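```bash
python3 -m handwheel '{"delta_pos":[[-1,0,20],[0,0,20],[0,0,11],[0,0,4],[0,0,1.5],[0,0,0],[0,0,0],[0,0,0]],"rotation":[[0,0,0],[0,0,0],[0,0,0],[0,0,0],[0,0,0],[0,0,0],[0,0,0],[0,0,0]],"claw":[-0.28,-0.28,-0.28,-0.28,-0.28,-0.28,0.4,1]}'

```

```text
time: 73.8
tool_pos: [0.6205, 0.0694, 0.0232]
ee_rot: [-3.141, 0.0, -1.677]
wrist_force: [0.2, 0.0, 0.0]
width: 0.0432
```

```bash
python3 -m handwheel '{"delta_pos":[[0,0,0.5],[0,0,0],[0,0,-15],[0,0,-30],[0,0,-30],[0,0,0],[50,27,0],[50,27,0]],"rotation":[[0,0,0],[0,0,0],[0,0,0],[0,0,0],[0,0,0],[0,0,-0.084],[0,0,0],[0,0,0]],"claw":[1,1,1,1,1,1,1,1]}'
python3 -m handwheel '{"delta_pos":[[50,27,0],[50,27,0],[50,27,0],[50,27,0],[50,27,0],[51,27,0],[0,0,15],[0,0,15]],"rotation":[[0,0,0],[0,0,0],[0,0,0],[0,0,0],[0,0,0],[0,0,0],[0,0,0],[0,0,0]],"claw":[1,1,1,1,1,1,1,1]}'
python3 - <<'E'
from h import *
snap("side"); go(395.6,-327,15,-1.593)
E
```

```text
time: 74.8
tool_pos: [0.5633, -0.0295, 0.097]
ee_rot: [3.141, 0.001, -1.591]
wrist_force: [0.3, -0.7, -2.1]
width: 0.0359
time: 75.8
tool_pos: [0.3954, -0.3263, 0.0664]
ee_rot: [-3.141, 0.001, -1.594]
wrist_force: [0.5, 1.0, -2.4]
width: 0.0355
t 75.85 tcp [ 394.4 -324.5   63.6] rpy [ 3.138  0.005 -1.592] w 35.8 F [-0.2  0.8 -4.7] q6 0.79
delta tool [ 2.7 -1.4 48.6] rot z 0.001
after turn: delta [ 2.5 -1.3 48.6]
```

```bash
python3 -m handwheel '{"delta_pos":[[0,0,20],[0,0,18],[0,0,8],[0,0,3],[0,0,0],[0,0,0],[0,0,0],[0,0,0]],"rotation":[[0,0,0],[0,0,0],[0,0,0],[0,0,0],[0,0,0],[0,0,0],[0,0,0],[0,0,0]],"claw":[1,1,1,1,1,1,1,1]}'

```

```text
time: 76.85
tool_pos: [0.3954, -0.327, 0.0185]
ee_rot: [-3.141, -0.001, -1.593]
wrist_force: [-0.4, 0.4, -2.3]
width: 0.0358
```

```bash
python3 -m handwheel '{"delta_pos":[[0,0,3],[0,0,0.5],[0,0,0],[0,0,0],[0,0,-20],[0,0,-30],[0,0,-40],[-55,-20,0]],"rotation":[[0,0,0],[0,0,0],[0,0,0],[0,0,0],[0,0,0],[0,0,0],[0,0,0.084],[0,0,0]],"claw":[1,1,0.1,-0.2,-0.2,-0.2,-0.2,-0.28]}'
python3 -m handwheel '{"delta_pos":[[-55,-20.5,0],[-55,-20.5,0],[-55,-20.5,0],[-55,-20.5,0],[-55,-20.5,0],[-55,-20.5,0],[-55,-20.5,0],[-52,-20,0]],"rotation":[[0,0,0],[0,0,0],[0,0,0],[0,0,0],[0,0,0],[0,0,0],[0,0,0],[0,0,0]],"claw":[-0.28,-0.28,-0.28,-0.28,-0.28,-0.28,-0.28,-0.28]}'
python3 - <<'E'
from h import *
t=snap("top","top31"); s=snap("side"); go(629.8,144.5,22.7,-1.677)
b=t["color"][170:330,260:520]; cv2.imwrite("pics/t31.png",cv2.resize(b,None,fx=3,fy=3.3,interpolation=cv2.INTER_CUBIC)[:,:,::-1])
b=s["color"][150:330,220:430]; cv2.imwrite("pics/s31.png",cv2.resize(b,None,fx=3.8,fy=3.3,interpolation=cv2.INTER_CUBIC)[:,:,::-1])
E
```

```text
time: 77.85
tool_pos: [0.4228, -0.2782, 0.1094]
ee_rot: [-3.134, -0.006, -1.684]
wrist_force: [1.1, 0.3, -0.1]
width: 0.0602
time: 78.85
tool_pos: [0.6308, 0.145, 0.105]
ee_rot: [-3.141, -0.0, -1.677]
wrist_force: [0.5, -0.1, -0.0]
width: 0.06
t 78.95 tcp [631.2 148.2 103.9] rpy [-3.141e+00  2.000e-03 -1.671e+00] w 60.6 F [ 0.5 -1.2  0.4] q6 1.81
delta tool [ 4.   1.  81.2] rot z 0.006
after turn: delta [ 3.8  1.  81.2]
```

View pics/t31.png

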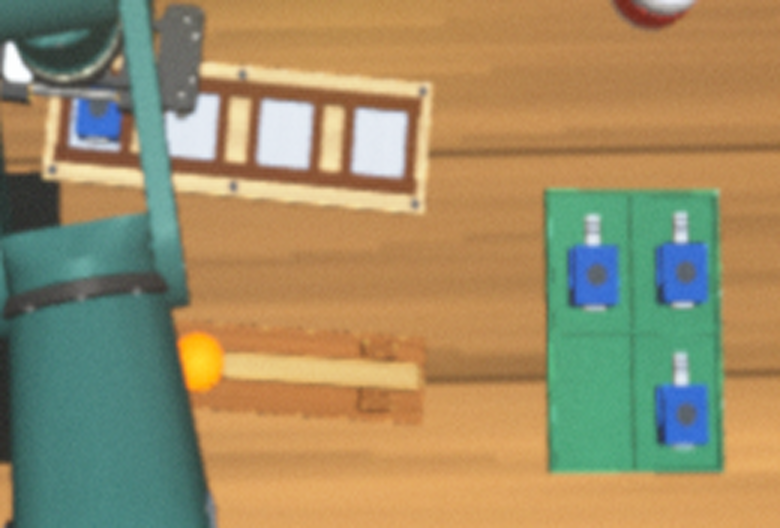

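View pics/s31.png

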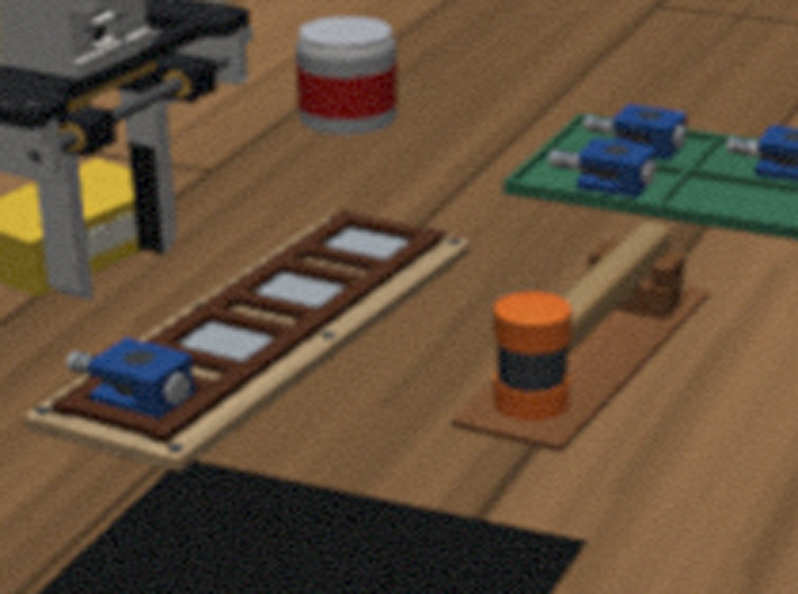

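```bash
python3 -m handwheel '{"delta_pos":[[2,0,25],[0,0,25],[0,0,18],[0,0,10],[0,0,4],[0,0,0],[0,0,0],[0,0,0]],"rotation":[[0,0,0],[0,0,0],[0,0,0],[0,0,0],[0,0,0],[0,0,0],[0,0,0],[0,0,0]],"claw":[-0.28,-0.28,-0.28,-0.28,-0.28,-0.28,-0.28,0.4]}'

```

```text
time: 79.95
tool_pos: [0.6302, 0.1411, 0.0235]
ee_rot: [-3.14, 0.0, -1.677]
wrist_force: [-0.6, -0.8, 0.1]
width: 0.0532
```

```bash
python3 -m handwheel '{"delta_pos":[[-2,0,0.7],[0,0,0],[0,0,0],[0,0,-15],[0,0,-30],[0,0,-30],[0,0,0],[50,28,0]],"rotation":[[0,0,0],[0,0,0],[0,0,0],[0,0,0],[0,0,0],[0,0,0],[0,0,-0.084],[0,0,0]],"claw":[0.4,1,1,1,1,1,1,1]}'
python3 -m handwheel '{"delta_pos":[[50,28,0],[51,28,0],[51,28,0],[51,28,0],[51,28,0],[51,28,0],[51,28,0],[0,0,10]],"rotation":[[0,0,0],[0,0,0],[0,0,0],[0,0,0],[0,0,0],[0,0,0],[0,0,0],[0,0,0]],"claw":[1,1,1,1,1,1,1,1]}'
python3 - <<'E'
from h import *
s=snap("side"); go(397,-257,15,-1.593)
b=s["color"][140:250,260:460]; cv2.imwrite("pics/s32.png",cv2.resize(b,None,fx=4,fy=4,interpolation=cv2.INTER_CUBIC)[:,:,::-1])
E
```

```text
time: 80.95
tool_pos: [0.6018, 0.0953, 0.0974]
ee_rot: [-3.14, 0.001, -1.588]
wrist_force: [0.3, -1.4, -3.3]
width: 0.0357
time: 81.95
tool_pos: [0.3954, -0.2618, 0.0883]
ee_rot: [-3.14, -0.003, -1.6]
wrist_force: [0.6, 1.1, -3.0]
width: 0.0358
t 82.00 tcp [ 395.4 -258.9   86. ] rpy [ 3.140e+00  1.000e-03 -1.597e+00] w 36.0 F [-0.2 -0.2 -4.6] q6 0.90
delta tool [-1.9 -1.7 71. ] rot z -0.004
after turn: delta [-2.  -1.6 71. ]
```

View pics/s32.png

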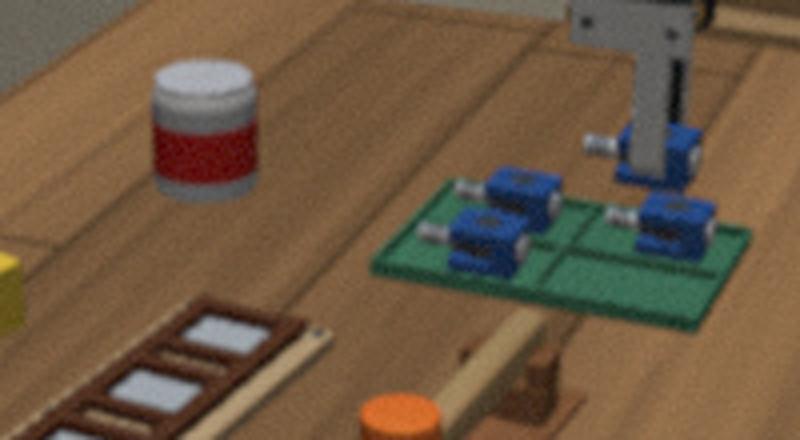

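```bash
python3 -m handwheel '{"delta_pos":[[-2,-1.5,20],[0,0,20],[0,0,15],[0,0,7],[0,0,3],[0,0,1],[0,0,0],[0,0,0]],"rotation":[[0,0,0],[0,0,0],[0,0,0],[0,0,0],[0,0,0],[0,0,0],[0,0,0],[0,0,0]],"claw":[1,1,1,1,1,1,1,1]}'

```

```text
time: 83.0
tool_pos: [0.3988, -0.2563, 0.0215]
ee_rot: [-3.141, -0.001, -1.593]
wrist_force: [0.8, -0.7, -2.1]
width: 0.0358
```

```bash
python3 -m handwheel '{"delta_pos":[[0,0,4],[0,0,2.5],[0,0,0],[0,0,0],[0,0,0],[0,0,0],[0,0,-20],[0,0,-40]],"rotation":[[0,0,0],[0,0,0],[0,0,0],[0,0,0],[0,0,0],[0,0,0],[0,0,0],[0,0,0]],"claw":[1,1,1,0.1,-0.2,-0.2,-0.2,-0.2]}'
python3 -m handwheel '{"delta_pos":[[0,0,-50],[0,0,-50],[-60,0,0],[-60,0,0],[-60,0,0],[-60,0,0],[-60,0,0],[0,0,0]],"rotation":[[0,0,0],[0,0,0],[0,0,0],[0,0,0],[0,0,0],[0,0,0],[0,0,0],[0,0,0]],"claw":[-0.2,-0.2,-0.2,-0.2,-0.2,-0.2,-0.2,-0.2]}'
python3 - <<'E'
from h import *
t=snap("top","top33"); s=snap("side"); state()
b=t["color"][215:325,430:515]; cv2.imwrite("pics/t33.png",cv2.resize(b,None,fx=5,fy=5,interpolation=cv2.INTER_CUBIC)[:,:,::-1])
cv2.imwrite("pics/s33.png",cv2.resize(s["color"][140:330,200:460],None,fx=3,fy=3,interpolation=cv2.INTER_CUBIC)[:,:,::-1])
H=hsv(t); blue=(H[...,0]>100)&(H[...,0]<125)&(H[...,1]>120)&(H[...,2]>60)
for c,st,m in blobs(blue,100,600): print(c.round(1),plane(t,[c],.03)[0].round(4))
E
```

```text
time: 84.0
tool_pos: [0.3972, -0.2549, 0.0734]
ee_rot: [3.138, 0.003, -1.593]
wrist_force: [0.9, -0.2, -0.2]
width: 0.0561
time: 85.0
tool_pos: [0.4048, 0.0477, 0.1748]
ee_rot: [-3.141, 0.001, -1.585]
wrist_force: [-0.5, -0.3, 0.5]
width: 0.0564
t 85.10 tcp [405.2  44.1 174.7] rpy [-3.141e+00 -1.000e-03 -1.591e+00] w 56.5 F [-0.6 -1.3 -0.4] q6 1.56
[457.4 252.8] [ 0.5001 -0.2561  0.03  ]
[487.  252.2] [ 0.5001 -0.3291  0.03  ]
[458.  294.4] [ 0.3992 -0.2538  0.03  ]
[487.  295.1] [ 0.3959 -0.3245  0.03  ]
```

View pics/t33.png

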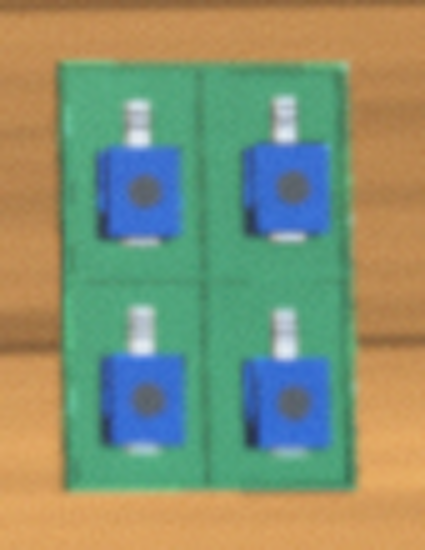

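View pics/s33.png

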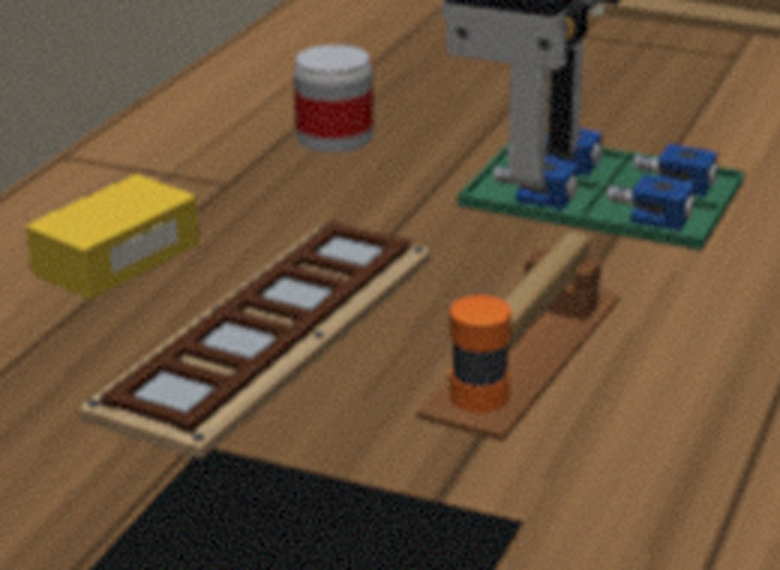

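View pics/top33.png

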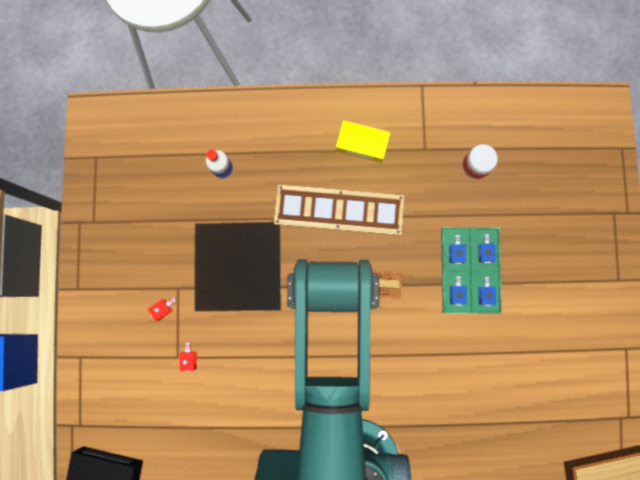

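```bash
python3 -m handwheel '{"delta_pos":[[0,0,0],[0,0,0],[0,0,0],[0,0,0],[0,0,0],[0,0,0],[0,0,0],[0,0,0]],"rotation":[[0,0,0],[0,0,0],[0,0,0],[0,0,0],[0,0,0],[0,0,0],[0,0,0],[0,0,0]],"claw":[-0.2,-0.2,-0.2,-0.2,-0.2,-0.2,-0.2,-0.2]}'
python3 -c "
from bench import robot
print(robot.close_job())"
```

```text
time: 86.1
tool_pos: [0.4052, 0.044, 0.1745]
ee_rot: [-3.142, -0.0, -1.593]
wrist_force: [0.1, -0.2, 0.7]
width: 0.0566
the job is handed in; nothing more can be done
None
```

I finished the whole job and handed it in at about 86 s of the 210 s allowed; no verdict was reported. I seated all four blue joints in the jig and pressed every pin down with the mallet. Then I put the mallet back in its cradle and laid one joint in each tray compartment.

**Last checks**
- **Joints:** the last pictures show all four flat and lined up with the tray's sides. By my measurement each fork is about 9–15 mm from its compartment's centre, and the limit is 36 mm.
- **Pins:** all four look flush. I judged this from the pictures and from the mallet coming to a hard stop on the fork tops. I pressed pins 3 and 4 a second time as insurance.
- **Mallet:** it stands upright with its handle in the notch, within about 2 mm of where it first lay.
- **Everything else:** the bottle, tin, yellow box and red look-alikes look undisturbed, and the gripper is clear of everything.

**Small disagreements**
- **Cameras:** the two differed by about 2 mm on the pin positions, so I worked consistently from the top one.
- **Pocket 1:** after pressing, its joint sat about 4 mm off centre (the limit is 6 mm). That is about as far as the pocket's play allows.

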